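Re-index the guard post and hang the chip guard

TASK

The chip guard is to shield the three-jaw chuck: pull up the spring plunger knob, slide the guard post one hole towards the chuck and let the plunger snap fully home in that next hole. Then take the guard from its stand, bring it in beside the post and lower it gently, without dropping it, so that both of its hinge knuckles sit fully down on their two pins, with the panel running alongside the rail towards the chuck. Leave everything else on the bench where it is.

Things in the scene. Friction and masses are not known exactly. Their poses are not given: they have to be found in the camera images.
- rail: Fixed steel index bar on the bench, 260 mm long (along its y), 50 wide, its top face 30 mm above the bench, with five 10.5 mm round holes 50 mm apart along its y (at y -100, -50, 0, 50, 100; the post starts locked in the middle one). Origin on the bench at the bar's centre; x across the bar, away from the robot; yaw varies by up to 15 degrees either way.
- carrier (a joint): Slide of the grey carrier (92 x 60 x 25 mm, top 57 mm above the bench) that carries the guard post along the rail, in m, towards the rail's +y, -0.1 to 0.1; 0 at the middle hole (start), +0.05 or -0.05 at the next hole either side. About 2 N of friction; locked, with about 1 mm of play, while the pin is in a hole.
- plunger (a joint): Lift of the spring plunger in m: 0 is fully home (its 8 mm pin 9 mm deep in a hole), 0.016 the top stop. The pin is clear of the bar above 0.009. The spring presses it down with 3.6 N at home and 8.4 N at the stop; let go over a hole (or slid to one) it snaps in, between holes it rides on the bar at about 0.009.
- knob (a point): Centre of the plunger's black knob: upright cylinder 26 mm in diameter with a thin 30 mm flange on top, 29 mm tall over all (this point 14 mm above its underside, 15 below its top), on top of the carrier over the rail's centre line, 101 mm above the bench when home. Below it a steel boss 22 mm in diameter reaches to 80 mm above the bench.
- pin_low (a point): Foot (on the shoulder) of the lower upright hinge pin, 50 mm above the bench, 80 mm from the rail's centre line on its -x side (towards the robot). Pins are 7 mm in diameter, 18 mm tall with round tips, each on a 14 mm wide, 10 mm thick bracket that stands out in -x from a 14 mm square post; the post's centre is 27 mm from the pins' axis on the knob's side, its top 120 mm above the bench. Axes parallel to the rail's.
- pin_up (a point): Foot (on the shoulder) of the upper hinge pin, straight above the lower one, 120 mm above the bench; its tip at 138 mm. The upper bracket is in the way of a knuckle that comes straight down to the lower pin: bring the guard in sideways with both knuckles just above their own pin tips, then lower.
- guard_mid (a point): Middle of the loose chip guard: upright aluminium frame with clear window, 160 mm long (its x) x 12 thick (its y) x 135 tall (its z, up), 0.24 to 0.39 kg. Origin at its centre, half-way up. Its two knuckles stand out from its -x edge. At the start it stands in the slot of the stand, its underside 10 mm above the bench.
- guard_top (a point): Middle of the guard's solid top bar (160 x 12 x 32 mm), 119 mm above the guard's underside and 16 mm below its top edge, nearly over its centre of mass: the place to hold it. Axes as the guard.
- knuckle_low (a point): Centre of the lower hinge knuckle's underside, 95 mm from the guard's middle along its -x, 20 mm above its underside. Knuckles are rings 14 mm tall, 19 mm across, bore 11 mm right through. Hung, this point is on pin_low and the guard's underside is 30 mm above the bench.
- knuckle_up (a point): Centre of the upper knuckle's underside, 70 mm straight above the lower one.
- stand: Fixed wooden stand, base 120 x 70 x 10 mm, with two walls 110 mm long to 50 mm above the bench that leave a 15 mm wide slot along its x for the guard. Origin under its centre. It stands far to the left or far to the right.
- chuck: Fixed three-jaw chuck, face up, a steel disc 84 mm in diameter with three jaws on top, 66 mm tall. Origin under its centre; on the rail's centre line 180 mm from its centre, at the +y or the -y end.
- vise: Fixed small grey vise, 70 x 76 x 58 mm, at the other end of the rail, 180 mm from its centre. Origin under its centre.
- caddy: Bystander: open grey parts box 120 x 80 x 45 mm, on the other side of the bench from the stand. Origin under its centre.
- chuck_key: Bystander: T-handled chuck key lying down, 90 mm long with a 90 mm cross bar, 16 mm tall. Origin on the bench under its cross-bar end.
- bar_stock: Bystander: square steel bar 25 x 130 x 25 mm, lying along its y. Origin under its centre.
- oil: Bystander: white bottle 54 mm in diameter, 150 mm tall. Origin under its centre.
- centre: Bystander: steel lathe centre standing on end, 42 mm in diameter, 82 mm tall. Origin under its centre.
- gauge_case: Bystander: black case 70 x 120 x 35 mm. Origin under its centre.
- screwdriver: Bystander: screwdriver 200 mm long lying along its x. Origin under its middle.
- guard: The chip guard as a whole: origin at the centre of its underside, 67.5 mm below point guard_mid, same axes.
Things that resemble listed ones, but are neither listed nor needed, are in the scene too. What is shaped like the chuck but green or turquoise is not meant.

How it is judged:
By the outcome, as a careful person would: the job done as asked, in the order asked, and still so for the second after the job is handed in, with the robot touching nothing.
It also fails if it takes over 58 s, if anything falls off the work surface, if the arm or the gripper's body presses on something with over 40 N, if the wrist force passes 120 N, or if a joint passes its speed limit or range.

ROBOT

A 6-joint arm with a two-finger parallel gripper is mounted at the origin on the work surface. World frame = base frame: x ahead of the robot, y to its left, z up, the work surface at z = 0. Lengths are in mm, angles in rad, forces in N, time in s.
With the tool pointing down it reaches from about 300 to 875 mm from the base axis. Payload 6.4 kg.
Tool frame: the origin (TCP) lies at the centre of the arm's flange, where the gripper is bolted on; the fingertips stand 173 mm ahead of it and the grasp point (between the pads) lies 155 mm ahead of it (robot.tip_reach is the distance from the TCP to the fingertips, in mm); z points along the fingers, y is the direction in which the jaws open and shut (so a half turn about z gives the same grasp; the last joint's range is limited). The gripper opens to 85 mm and grips with 20 to 120 N. Pads are 22 mm wide; open, the fingers measure 114 mm over their backs; the gripper's body (76 mm by 85 mm) begins 54 mm behind the grasp point. The pads swing forward as they close: fully open they stand 13 mm farther back than shut.
Start: joints at [-1.463, 0.181, 1.607, -0, 1.354, -0.206], TCP at [177.505, -546.932, 404.688] pointing down, gripper open.
Joint ranges: [-2.99, 2.99], [-0.89, 2.07], [0.3, 2.58], [-1.14, 4.28], [0, 2.63], [-3.12, 3.12]. Speed limits (rad/s): [2.57, 2.57, 3.01, 3.14, 3.14, 3.14].

INTERFACE

Orientations are given as a unit quaternion [w, x, y, z].
In Python, from workcell import readout, grab_frame, camera_params, order, robot gives the robot as it stands.
- The arm moves only by the tool jog_arm, never from a script. Its argument "commands" is one flat list of numbers, 5 for each row, row after row: the shift along the world's x, y, z in mm, then the turn about the world's z in degrees, then the closure, from 0 (fully open) to 1 (shut). In form: [tx, ty, tz, roll, grip, tx, ty, tz, roll, grip, ...]. A call has 1 to 5 rows; each row shifts and turns the commanded pose from where the row before left it; what a row does not reach is not made up. A row lasts 1/12 s, in which the tool goes at most 41.7 mm and 7.16 degrees, less where a joint would pass 70% of its speed; a pose out of reach is approached as far as the arm can. A call with a gripper value outside its range is refused whole. The fingers move at their own pace and stop on an object; "squeeze" is the grip in N (left out, the last holds). Time passes only in rows, so rows that do not move let the fingers close. It gives the time, the measured TCP pose, the force and the opening at its end, in the units of the state.
- readout.read_state(): the state, without advancing time (a new reading comes with each control period).
- grab_frame(name): name is "scene" or "top" or "wrist"; returns (picture, depth): 400x640x3 uint8, blue, green, red; 400x640 float32, mm along the optical axis (not along the pixel's ray), 0 where there is no reading.
- camera_params(name): a dict with "fx", "fy", "cx", "cy" (pixels), "world_from_camera" (4x4, takes a point from camera to world coordinates); the wrist camera has in their place "tool_from_camera" (4x4, takes a point from camera to tool coordinates, whose origin is the TCP and whose axes are the flange's). Camera axes: x right, y down, z forward; pixel columns grow to the right and rows downward; lengths in mm; the calibration is good to about 2 mm. The wrist camera is an equidistant fisheye: a pixel r from the principal point sees the ray r / f radians off the axis. A picture is of the moment at which its call begins: read the wrist's pose just before it. camera_params takes no time and is no camera call.
- order.job_done(): hands the job in, once; it reports no verdict.
The state is a dict: "clock": time; "qpos": joint angles; "qd": joint speeds; "effort": joint torques, N m; "ee_pos": TCP position; "eef_rot": TCP orientation; "wrist_force": force on the tool from outside, world axes, zero at the start; "wrist_torque": the same for the moment, N m; "opening": finger opening in mm.
Only numpy, scipy, OpenCV 4.12 (cv2) and the standard library are available. Lean on these libraries where they do the work, as an engineer would, in place of code of your own. Each camera call takes 0.05 s, during which the arm holds its last target.

## Working session

There is one attempt and no reset: what is moved stays moved. The work goes in short steps, Python scripts to look and compute and a tool call to move; the robot and the scene stay as the last step left them, time stands still between calls to the robot, and variables do not carry over. Pictures are saved under pics/ and viewed, and the job is handed in when it is done.

Besides the shell and the picture viewer there is one more tool, called after ">>>" in YAML: its name, and indented under it one key for each argument. jog_arm: Moves the arm, as the interface text tells. Its arguments: {"type":"object","properties":{"commands":{"type":"array"},"squeeze":{"type":"number"}},"required":["commands"]}

```bash
mkdir -p pics; ls; python3 - <<'E'
from workcell import readout, grab_frame, camera_params, order, robot
import cv2, numpy as np
print(readout.read_state())
for n in ("scene","top"):
    im,d=grab_frame(n); cv2.imwrite(f"pics/{n}0.png",im); np.save(f"pics/{n}0.npy",d)
    print(n,camera_params(n))
print(camera_params("wrist"))
E
```

```text
pics
{'clock': 0.0, 'qpos': array([-1.46331668e+00,  1.81543836e-01,  1.60799363e+00, -8.22279330e-06,
        1.35381321e+00, -2.06307629e-01]), 'qd': array([ 0.0010112 , -0.00043621, -0.00011597,  0.00296968, -0.00047247,
       -0.00115677]), 'effort': array([-3.35932627e-04, -4.44872367e+01, -3.51334083e+01, -2.28587883e-04,
        9.10829811e-03,  1.68717978e-06]), 'ee_pos': array([ 177.46510631, -546.66433255,  403.78926958]), 'eef_rot': array([-8.78134030e-04,  9.87716899e-01,  1.56251576e-01,  3.94083418e-05]), 'wrist_force': array([-0.4311705 ,  0.16402758,  0.67342827]), 'wrist_torque': array([-0.01120059,  0.00017626, -0.03576866]), 'opening': 85.45980008446347}
scene {'fx': 388.0910132212419, 'fy': 388.0910132212419, 'cx': 321.26530489900034, 'cy': 191.46052314249454, 'world_from_camera': array([[-4.98960847e-01,  5.37976659e-01, -6.79425630e-01,
         1.24372997e+03],
       [ 8.66605945e-01,  3.04600398e-01, -3.95237566e-01,
         3.97268517e+02],
       [-5.67526768e-03, -7.86002361e-01, -6.18197444e-01,
         7.38619586e+02],
       [ 0.00000000e+00,  0.0000
[... 290 characters left out ...]
,  2.20334378e-03, -2.84612525e-02,
         3.97250333e+00],
       [ 2.78798680e-02, -1.38841659e-01, -9.89922071e-01,
         1.05169214e+03],
       [ 0.00000000e+00,  0.00000000e+00,  0.00000000e+00,
         1.00000000e+00]])}
{'fx': 309.70691628693146, 'fy': 309.70691628693146, 'cx': 317.77311678557015, 'cy': 193.50345142674377, 'tool_from_camera': array([[ 7.44781579e-04, -9.60620272e-01, -2.77863525e-01,
         7.27918167e+01],
       [ 9.99998947e-01,  3.69260924e-04,  1.40378722e-03,
        -4.83133805e-01],
       [-1.24590232e-03, -2.77864278e-01,  9.60619535e-01,
         3.05273770e+01],
       [ 0.00000000e+00,  0.00000000e+00,  0.00000000e+00,
         1.00000000e+00]])}
```

View pics/scene0.png

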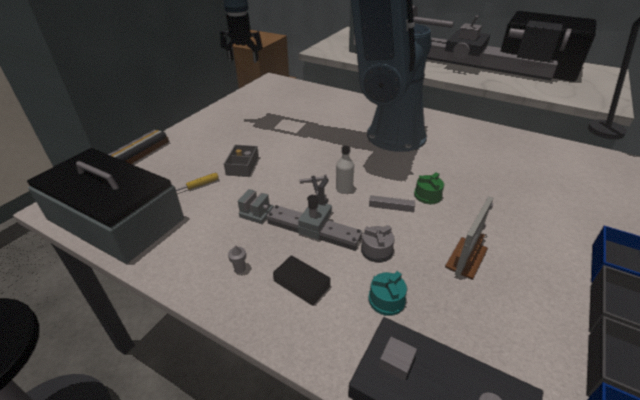

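View pics/top0.png

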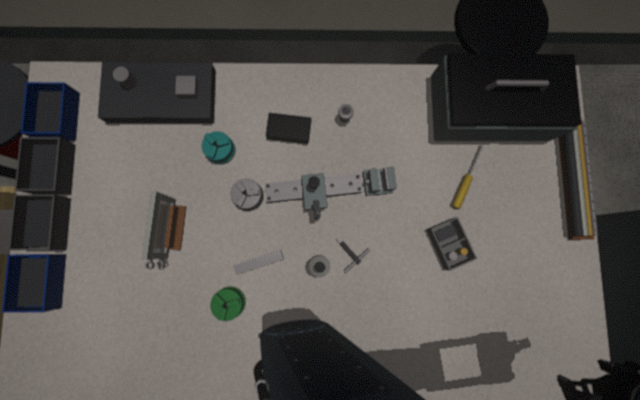

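The robot is at the bottom of the top view. The grey chuck is at top (247,194), on the +y end of the rail, and the knob is at (313,183) on the carrier. The guard is in its stand at (158,230), with its knuckles at (155,265) towards the robot. Lookalikes are the teal chuck at (218,148) and the green one at (228,304). For the knob, the only similar-looking thing is the oil cap at (318,266). Next I'll crop in close.

```bash
cat > h.py <<'E'
import numpy as np, cv2
from workcell import readout, grab_frame, camera_params, order, robot
def rays(n,uv):
    P=camera_params(n); uv=np.atleast_2d(uv).astype(float)
    d=np.c_[(uv[:,0]-P['cx'])/P['fx'],(uv[:,1]-P['cy'])/P['fy'],np.ones(len(uv))]
    T=P['world_from_camera']; return T[:3,3], d@T[:3,:3].T
def onplane(n,uv,z):
    o,d=rays(n,uv); return o+d*((z-o[2])/d[:,2])[:,None]
def cloud(n,dep):
    h,w=dep.shape; v,u=np.mgrid[:h,:w]
    o,d=rays(n,np.c_[u.ravel(),v.ravel()])
    return (o+d*dep.reshape(-1,1)).reshape(h,w,3)
def proj(n,p):
    P=camera_params(n); T=np.linalg.inv(P['world_from_camera']); c=np.atleast_2d(p)@T[:3,:3].T+T[:3,3]
    return np.c_[P['fx']*c[:,0]/c[:,2]+P['cx'],P['fy']*c[:,1]/c[:,2]+P['cy']]
E
python3 - <<'E'
from h import *
t=cv2.imread("pics/top0.png"); s=cv2.imread("pics/scene0.png")
a=cv2.resize(t[150:235,220:410],None,fx=4.2,fy=4.2,interpolation=cv2.INTER_CUBIC); cv2.imwrite("pics/c1.png",cv2.convertScaleAbs(a,alpha=1.6))
a=cv2.resize(t[180:280,130:200],None,fx=5.5,fy=5.5,interpolation=cv2.INTER_CUBIC); 
b=cv2.resize(s[190:285,430:510],None,fx=5.5,fy=5.5,interpolation=cv2.INTER_CUBIC)
h=min(a.shape[0],b.shape[0]); cv2.imwrite("pics/c2.png",cv2.resize(cv2.convertScaleAbs(np.hstack([a[:h],b[:h]]),alpha=1.6),None,fx=.9,fy=.9))
d=np.load("pics/top0.npy"); C=cloud("top",d)
for u,v in [(313,183),(280,192),(247,194),(158,230),(150,230),(180,230),(380,180),(400,120),(313,210)]: print(u,v,C[v,u].round(1))
E
```

```text
313 183 [589.4  -7.2 115.7]
280 192 [579.9  80.7  29.2]
247 194 [569.2 162.7  67.7]
158 230 [476.4 376.6  89.6]
150 230 [473.6 373.  146.5]
180 230 [480.1 348.   13.2]
380 180 [ 615.1 -193.4   14.4]
400 120 [ 793.2 -259.3   -2.4]
313 210 [ 427.5    4.  1051.7]
```

View pics/c1.png

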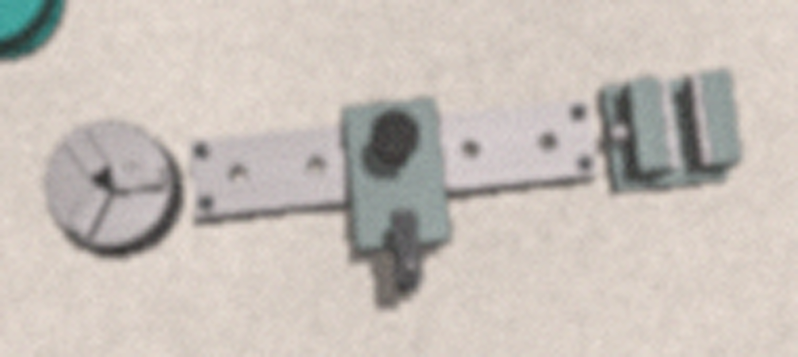

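View pics/c2.png

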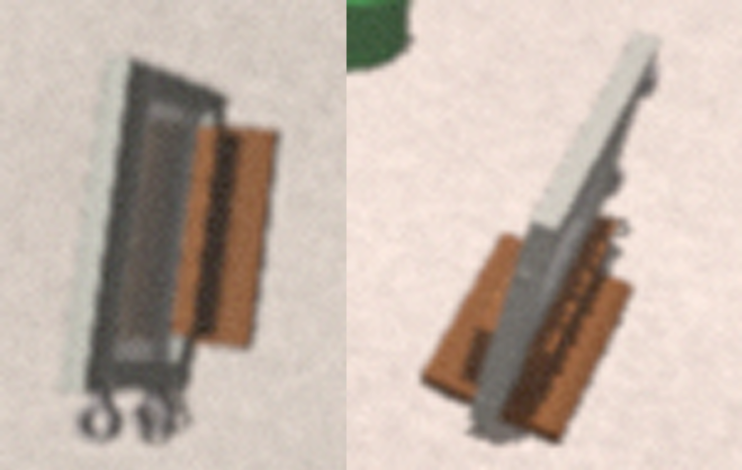

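The close crops confirm the choices. The black knob is on the grey carrier at crop (392,140), with the pins' post below it at (400,260). The grey chuck is left at (112,185). The guard's pale top bar runs crop (115,60) to (80,390), with the ring knuckles at (100,420) and (155,420).

```bash
cat >> h.py <<'E'
def rect(P):
    import cv2
    r=cv2.minAreaRect(P[:,:2].astype(np.float32)); return r
E
python3 - <<'E'
from h import *
for n in ("top","scene"):
    d=np.load(f"pics/{n}0.npy"); C=cloud(n,d); ok=d>0
    X,Y,Z=C[...,0],C[...,1],C[...,2]
    m=ok&(Z>27)&(Z<33)&(X>530)&(X<660)&(abs(Y+7)<138)
    P=C[m]; print(n,"rail",len(P),rect(P), np.median(P[:,2]))
    # edge direction through PCA
    m=ok&(Z>138)&(Z<153)&(X>370)&(X<590)&(Y>320)&(Y<420)
    P=C[m]; print("guardtop",len(P),rect(P),np.median(P[:,2]))
    q=P[:,:2]-P[:,:2].mean(0); u,s,v=np.linalg.svd(q,full_matrices=False); print(P.mean(0),v[0],s/np.sqrt(len(q)))
    m=ok&(Z>105)&(Z<122)&(X>550)&(X<640)&(abs(Y+7)<50)
    P=C[m]; print("knobtop",len(P),rect(P),np.median(P[:,2]),P.mean(0))
    m=ok&(Z>53)&(Z<61)&(X>480)&(X<640)&(abs(Y+7)<80)
    P=C[m]; print("carrier",len(P),rect(P),np.median(P[:,2]))
    m=ok&(Z>100)&(Z<145)&(X>440)&(X<550)&(abs(Y+7)<50)
    P=C[m]; print("post",len(P)); 
    if len(P): print(P.mean(0),P.min(0),P.max(0))
h=np.array([(238,173),(317,164),(471,149),(549,141)])/4.2+[220,150]
p=onplane("top",h-0.4,30); print("holes",p.round(1))
k=onplane("top",[(313,183)],30)
# top camera strip of guard by colour
im=cv2.imread("pics/top0.png")
E
```

```text
top rail 1143 ((592.4190673828125, -8.893234252929688), (50.47844314575195, 260.1201477050781), 5.929338455200195) 30.13220006673089
guardtop 437 ((486.4386901855469, 377.44561767578125), (14.437468528747559, 159.8523406982422), 85.19482421875) 144.94777893699302
[485.53246203 376.4166486  144.50245779] [-0.99637532  0.08506597] [46.23912248  3.90699487]
knobtop 109 ((592.3418579101562, -8.823543548583984), (26.514690399169922, 28.317018508911133), 42.30228042602539) 116.14988852062959 [592.22783243  -8.75282008 116.2231865 ]
carrier 589 ((566.7974853515625, -11.38205337524414), (115.45973205566406, 59.933536529541016), 5.8150787353515625) 57.00098141546664
post 102
[525.66088358 -15.59163069 120.41074758] [504.81580434 -23.97100633 100.55462797] [546.67594364  -6.95790245 139.75222837]
scene rail 954 ((593.767578125, -7.25848388671875), (66.97554016113281, 261.3618469238281), 9.440513610839844) 30.032526491209808
guardtop 273 ((486.6437072753906, 378.68133544921875), (11.978901863098145, 162.22279357910156), 85.26290130615234) 145.17465592046528
[493.33528162 378.46499091 144.83844012] [ 0.99643348 -0.08438196] [47.68888968  3.61851766]
knobtop 95 ((594.4730224609375, -6.48699951171875), (26.64557647705078, 28.196056365966797), 30.123327255249023) 115.66769157080353 [595.58882141  -5.6992532  114.20418039]
carrier 387 ((569.5492553710938, -9.66861343383789), (113.8418197631836, 59.9732666015625), 6.297555923461914) 56.86269585086029
post 111
[530.55867067 -12.50742436 117.47765639] [505.56461964 -22.570458   100.25925233] [549.78160033  -4.91263315 138.69145864]
holes [[ 583.1   90.7   30. ]
 [ 588.9   40.2   30. ]
 [ 598.5  -58.9   30. ]
 [ 603.7 -109.3   30. ]]
```

>>> jog_arm:
  commands: [20,27,0,-0.6,0,20,27,0,-0.6,0,20,27,0,-0.6,0,20,27,0,-0.6,0,20,27,0,-0.6,0]
  squeeze: 60

```text
clock: 0.52
ee_pos: [278.0, -410.5, 404.2]
eef_rot: [-0.0, 0.992, 0.13, -0.0]
wrist_force: [-0.1, 0.0, 0.7]
opening: 85.6
```

>>> jog_arm:
  commands: [20,27,0,-0.6,0,20,27,0,-0.6,0,20,27,0,-0.6,0,20,27,0,-0.6,0,20,27,0,-0.6,0]

```text
clock: 0.93
ee_pos: [378.1, -275.3, 404.5]
eef_rot: [-0.0, 0.995, 0.104, -0.0]
wrist_force: [0.4, 0.6, -0.0]
opening: 85.3
```

>>> jog_arm:
  commands: [20,27,0,-0.6,0,20,27,0,-0.6,0,20,27,0,-0.6,0,20,27,0,-0.6,0,20,27,0,-0.6,0]

```text
clock: 1.35
ee_pos: [478.1, -140.3, 404.4]
eef_rot: [-0.0, 0.997, 0.078, -0.0]
wrist_force: [0.9, -0.3, -0.8]
opening: 85.3
```

>>> jog_arm:
  commands: [20,27,0,-0.6,0,20,27,0,-0.6,0,20,27,0,-0.6,0,20,26,0,-0.6,0,18,25,0,-0.6,0]

```text
clock: 1.77
ee_pos: [576.3, -8.2, 404.2]
eef_rot: [-0.0, 0.999, 0.052, -0.0]
wrist_force: [0.0, -0.7, 0.2]
opening: 85.9
```

>>> jog_arm:
  commands: [0,0,0,0,0,0,0,0,0,0]

```text
clock: 1.93
ee_pos: [575.8, -8.5, 403.9]
eef_rot: [-0.0, 0.999, 0.054, -0.001]
wrist_force: [-0.6, -0.9, 0.8]
opening: 85.2
```

```bash
cat >> h.py <<'E'
from scipy.spatial.transform import Rotation as Ro
def wpose(s):
    q=s['eef_rot']; T=np.eye(4); T[:3,:3]=Ro.from_quat([q[1],q[2],q[3],q[0]]).as_matrix(); T[:3,3]=s['ee_pos']; return T
def wrays(s,uv):
    P=camera_params("wrist"); T=wpose(s)@P['tool_from_camera']; uv=np.atleast_2d(uv).astype(float)
    x=(uv[:,0]-P['cx'])/P['fx']; y=(uv[:,1]-P['cy'])/P['fy']; r=np.hypot(x,y)+1e-12
    d=np.c_[x/r*np.sin(r),y/r*np.sin(r),np.cos(r)]
    return T[:3,3],d@T[:3,:3].T, d
def wplane(s,uv,z):
    o,d,_=wrays(s,uv); return o+d*((z-o[2])/d[:,2])[:,None]
def wcloud(s,dep):
    h,w=dep.shape; v,u=np.mgrid[:h,:w]
    o,d,dc=wrays(s,np.c_[u.ravel(),v.ravel()])
    return (o+d*(dep.reshape(-1)/np.maximum(dc[:,2],1e-6))[:,None]).reshape(h,w,3)
def wproj(s,p):
    P=camera_params("wrist"); T=np.linalg.inv(wpose(s)@P['tool_from_camera']); c=np.atleast_2d(p)@T[:3,:3].T+T[:3,3]
    th=np.arctan2(np.hypot(c[:,0],c[:,1]),c[:,2]); a=np.arctan2(c[:,1],c[:,0])
    return np.c_[P['cx']+P['fx']*th*np.cos(a),P['cy']+P['fy']*th*np.sin(a)]
def shot(tag,n="wrist"):
    s=readout.read_state(); im,d=grab_frame(n); cv2.imwrite(f"pics/{tag}.png",im); np.save(f"pics/{tag}.npy",d)
    import pickle; pickle.dump(s,open(f"pics/{tag}.pkl","wb")); return s,im,d
def load(tag):
    import pickle; return pickle.load(open(f"pics/{tag}.pkl","rb")),cv2.imread(f"pics/{tag}.png"),np.load(f"pics/{tag}.npy")
E
python3 - <<'E'
from h import *
s,im,d=shot("w1"); cv2.imwrite("pics/w1b.png",cv2.convertScaleAbs(im,alpha=1.7))
C=wcloud(s,d); print(s['ee_pos'],s['clock'])
Z=C[...,2];X=C[...,0];Y=C[...,1];ok=d>0
m=ok&(Z>110)&(Z<121)&(X>560)&(X<630)&(abs(Y+8)<30); P=C[m]
print(len(P),P.mean(0),rect(P),np.median(P[:,2]))
m=ok&(Z>27)&(Z<33)&(X>530)&(X<660)&(abs(Y+7)<138)
P=C[m]; print("rail",len(P),rect(P), np.median(P[:,2]))
E
```

```text
[575.82680153  -8.49222773 403.9007688 ] 1.9333
911 [596.0747278   -7.80656365 116.17305486] ((596.3679809570312, -8.003660202026367), (28.838472366333008, 28.17173194885254), 5.985200881958008) 116.1592040274727
rail 6702 ((599.5067749023438, -7.0432586669921875), (58.07134246826172, 262.00421142578125), 6.138218879699707) 30.245740547132215
```

View pics/w1b.png

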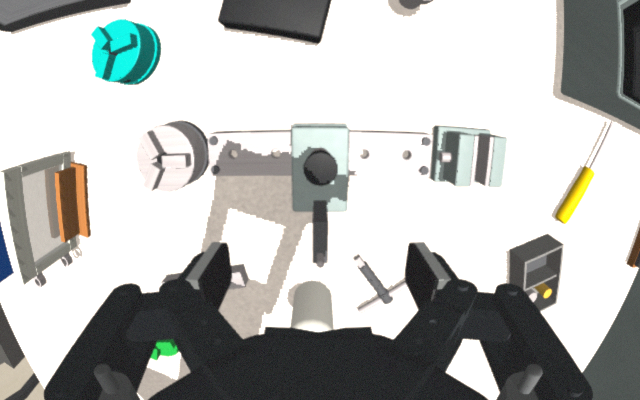

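The wrist view shows the knob at (320,167) and the post's bracket arm from (320,205) to (320,262). The chuck is left at (172,157), and the oil bottle at (312,305) is clear. I'll descend onto the knob with the jaws along the rail.

>>> jog_arm:
  commands: [9,0,-20,0,0,9.5,0.5,-30,0,0,0,0,-30,0,0.2,0,0,-30,0,0.2,0,0,-20,0,0.2]

```text
clock: 2.4
ee_pos: [592.4, -10.6, 271.5]
eef_rot: [-0.0, 0.999, 0.051, -0.002]
wrist_force: [-0.2, 1.0, -0.3]
opening: 68.4
```

>>> jog_arm:
  commands: [0,0,-12,0,0.2,0,0,-10,0,0.2,0,0,0,0,0.3,0,0,0,0,0.3]

```text
clock: 2.73
ee_pos: [594.2, -9.9, 253.3]
eef_rot: [0.0, 0.999, 0.052, 0.0]
wrist_force: [0.0, 0.8, 0.0]
opening: 59.5
```

>>> jog_arm:
  commands: [0,1.5,0,0,0.5,0,0,0,0,0.6,0,0,0,0,0.8,0,0,0,0,1,0,0,0,0,1]
  squeeze: 60

```text
clock: 3.15
ee_pos: [594.7, -8.0, 254.5]
eef_rot: [0.0, 0.999, 0.052, 0.001]
wrist_force: [-0.7, 0.0, 5.4]
opening: 26.7
```

>>> jog_arm:
  commands: [0,0,0,0,1,0,0,0,0,1,0,0,0,0,1]

```text
clock: 3.4
ee_pos: [594.7, -8.0, 254.5]
eef_rot: [0.0, 0.999, 0.052, 0.001]
wrist_force: [-1.8, -0.2, 6.2]
opening: 26.5
```

```bash
python3 - <<'E'
from h import *
s,im,d=shot("w2"); cv2.imwrite("pics/w2b.png",cv2.convertScaleAbs(im,alpha=1.7)); print(s)
E
```

```text
{'clock': 3.4, 'qpos': array([-2.12760082e-01,  3.95743418e-01,  1.66535014e+00, -1.71841776e-04,
        1.07764652e+00,  1.25345506e+00]), 'qd': array([ 0.0008252 , -0.00044047, -0.00022206, -0.00128058, -0.00062717,
       -0.00134079]), 'effort': array([-7.77931909e-04, -4.66741812e+01, -2.82541484e+01,  1.11042210e-01,
       -3.57960882e-01,  5.12399274e-04]), 'ee_pos': array([594.69097055,  -7.97594868, 254.5327833 ]), 'eef_rot': array([4.46723964e-04, 9.98630019e-01, 5.23072243e-02, 1.35664025e-03]), 'wrist_force': array([-1.76592271, -0.1725322 ,  6.24045766]), 'wrist_torque': array([-0.06037234,  0.18011429,  0.02350617]), 'opening': 26.547041485622838}
```

View pics/w2b.png

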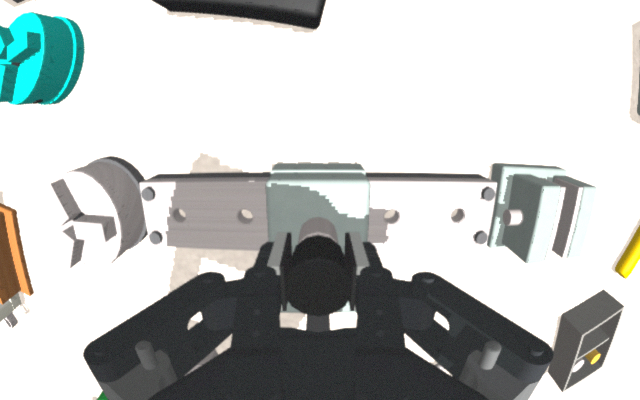

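The knob is held at 26.5 mm opening with almost no side force. Now I'll pull it up.

>>> jog_arm:
  commands: [0,0,4,0,1,0,0,4,0,1,0,0,4,0,1,0,0,2,0,1,0,0,0,0,1]

```text
clock: 3.87
ee_pos: [594.4, -8.0, 267.0]
eef_rot: [0.0, 0.999, 0.052, 0.001]
wrist_force: [5.9, -0.2, -8.5]
opening: 26.6
```

>>> jog_arm:
  commands: [-0.5,4,0,0,1,-0.9,9,0,0,1,-0.9,9,0,0,1,-0.9,9,0,0,1,-0.9,9,0,0,1]

```text
clock: 4.28
ee_pos: [590.2, 32.0, 266.5]
eef_rot: [0.0, 0.999, 0.052, 0.001]
wrist_force: [6.0, -1.8, -7.3]
opening: 27.1
```

>>> jog_arm:
  commands: [-0.7,6.7,0,0,1,-0.3,3,0,0,1,0,0,0,0,1,0,0,0,0,1]

```text
clock: 4.62
ee_pos: [589.1, 42.4, 266.4]
eef_rot: [-0.0, 0.999, 0.052, 0.001]
wrist_force: [5.7, 2.3, -7.6]
opening: 27.2
```

>>> jog_arm:
  commands: [0,-0.6,-3,0,1,0,0,-4,0,1,0,0,-4,0,1,0,0,-3,0,1,0,0,0,0,1]

```text
clock: 5.03
ee_pos: [589.6, 41.5, 254.5]
eef_rot: [-0.0, 0.999, 0.052, 0.001]
wrist_force: [0.1, 1.3, 6.8]
opening: 26.8
```

The height is back at 254.5 with the same force as at the start, so the pin is in the hole. I'll release it and back off for a look.

>>> jog_arm:
  commands: [0,0,0,0,0.5,0,0,0,0,0.25,0,0,0,0,0.2,0,0,15,0,0.2,0,0,30,0,0.2]

```text
clock: 5.45
ee_pos: [586.9, 41.3, 293.9]
eef_rot: [-0.001, 0.999, 0.052, -0.004]
wrist_force: [-0.3, -0.0, -0.2]
opening: 68.3
```

>>> jog_arm:
  commands: [-10,0,40,0,0,-10,0,35,0,0,0,0,30,0,0,0,0,0,0,0,0,0,0,0,0]

```text
clock: 5.87
ee_pos: [569.2, 41.1, 405.1]
eef_rot: [0.0, 0.999, 0.052, 0.002]
wrist_force: [0.2, 0.7, -1.2]
opening: 85.6
```

```bash
python3 - <<'E'
from h import *
s,im,d=shot("w3"); cv2.imwrite("pics/w3b.png",cv2.convertScaleAbs(im,alpha=1.7)); print(s['ee_pos'],s['eef_rot'])
C=wcloud(s,d); Z=C[...,2];X=C[...,0];Y=C[...,1];ok=d>0
m=ok&(Z>105)&(Z<130)&(X>560)&(X<630)&(abs(Y-42)<30); P=C[m]
print(len(P),P.mean(0),rect(P),np.median(P[:,2]))
m=ok&(Z>117)&(X>480)&(X<550)&(abs(Y-38)<40); P=C[m]
for z in np.arange(117,145,3):
    q=P[(P[:,2]>=z)&(P[:,2]<z+3)]
    if len(q): print(z,len(q),q.mean(0).round(1),q.min(0).round(1),q.max(0).round(1))
E
```

```text
[569.24000143  41.12609295 405.09104276] [4.34646058e-04 9.98635950e-01 5.21610573e-02 2.29666684e-03]
899 [590.80972065  42.38288826 116.17077034] ((590.4166870117188, 42.21007537841797), (28.95820426940918, 28.9598331451416), 66.62583923339844) 116.18951701010877
117 296 [529.   35.2 119.4] [502.   27.  117.1] [545.1  43.8 120. ]
120 308 [524.3  35.7 120.6] [502.2  26.8 120. ] [544.5  43.8 122.2]
123 15 [513.6  34.4 124.3] [511.5  31.6 123.1] [515.   36.9 125.8]
126 10 [513.3  34.5 127.7] [512.2  31.7 126.3] [514.1  37.  129. ]
129 8 [513.2  34.4 130.4] [511.9  30.7 129.2] [514.   37.  131.3]
132 15 [513.   33.6 133.7] [510.1  30.6 132.3] [514.8  37.1 134.8]
135 34 [512.   34.1 136.6] [508.8  30.8 135.4] [514.6  37.1 138. ]
138 9 [511.3  34.  138.2] [509.7  31.8 138. ] [512.9  35.1 138.6]
```

View pics/w3b.png

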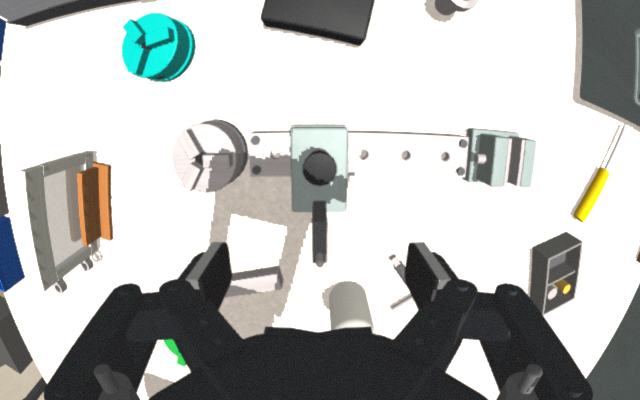

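The wrist view shows the knob at (320,167) with its top at z = 116.2, so the plunger is home one hole nearer the chuck, with the other holes visible at (364), (406) and (446). The pin is around (320,260). Next I'll turn the tool to the hanging orientation and measure the pin from the side, so the camera bias cancels against the guard measurement.

>>> jog_arm:
  commands: [-5,4,0,6.9,0,-5,4,0,6.9,0,-5,4,0,6.9,0,-5,4,0,6.9,0,-5,4,0,6.9,0]

```text
clock: 6.33
ee_pos: [543.1, 61.3, 400.0]
eef_rot: [-0.001, 0.937, 0.349, -0.002]
wrist_force: [-0.3, -0.4, -0.5]
opening: 85.3
```

>>> jog_arm:
  commands: [-5,4,0,6.9,0,-5,4,0,6.9,0,-5,4,0,6.9,0,-5,4,0,6.9,0,-5,4,0,6.9,0]

```text
clock: 6.75
ee_pos: [518.1, 81.3, 400.1]
eef_rot: [-0.002, 0.792, 0.611, -0.002]
wrist_force: [-0.7, 0.9, -0.1]
opening: 85.6
```

>>> jog_arm:
  commands: [-5,4,0,6.9,0,-5,4,0,6.9,0,-4,4,0,7.1,0,0,0,0,0,0,0,0,0,0,0]

```text
clock: 7.17
ee_pos: [504.5, 93.2, 400.9]
eef_rot: [-0.001, 0.671, 0.741, -0.001]
wrist_force: [0.4, 0.5, -0.4]
opening: 85.5
```

```bash
python3 - <<'E'
from h import *
s,im,d=shot("w4"); cv2.imwrite("pics/w4b.png",cv2.convertScaleAbs(im,alpha=1.7)); print(s['ee_pos'],s['eef_rot'],s['qpos'])
C=wcloud(s,d); Z=C[...,2];X=C[...,0];Y=C[...,1];ok=d>0
m=ok&(Z>112)&(Z<120)&(X>560)&(X<630)&(abs(Y-42)<30); P=C[m]
print("knob",len(P),P.mean(0),rect(P),np.median(P[:,2]))
m=ok&(Z>117)&(Z<145)&(X>480)&(X<550)&(abs(Y-38)<40); P=C[m]
for z in np.arange(117,145,3):
    q=P[(P[:,2]>=z)&(P[:,2]<z+3)]
    if len(q): print(z,len(q),q.mean(0).round(1),q.min(0).round(1),q.max(0).round(1))
print(wproj(s,[[511,34,138],[511,34,120],[511,34,68]]))
E
```

```text
[504.50719626  93.23877152 400.92771574] [-0.0012035   0.67113096  0.74133708 -0.00105586] [-4.88931859e-02  4.59112272e-02  1.76355866e+00 -1.09655455e-04
  1.33532302e+00 -1.48194837e-01]
knob 507 [586.35058017  43.4427345  116.29569318] ((586.0913696289062, 42.71736526489258), (29.32628631591797, 21.716022491455078), 83.88152313232422) 116.36414277974279
117 250 [527.2  37.8 119.2] [503.4  27.1 117. ] [544.4  44.9 120. ]
120 370 [522.8  36.1 120.6] [503.2  26.7 120. ] [544.2  44.5 122.7]
123 15 [510.2  36.5 124.7] [507.3  35.1 123. ] [513.6  37.6 125.9]
126 10 [510.4  36.5 127.6] [507.4  35.3 126.3] [513.5  37.3 128.8]
129 10 [511.   36.8 130.3] [508.3  35.9 129.1] [513.5  37.4 131.5]
132 12 [510.8  36.9 133.6] [507.4  35.3 132.5] [513.6  37.6 134.9]
135 39 [510.5  35.2 136.6] [507.5  31.  135. ] [513.8  37.5 138. ]
138 8 [510.7  35.  138.7] [509.3  34.3 138.1] [512.7  36.1 139.3]
[[316.81399582 265.08416344]
 [316.92470611 255.39257184]
 [317.18418746 232.70910165]]
```

View pics/w4b.png

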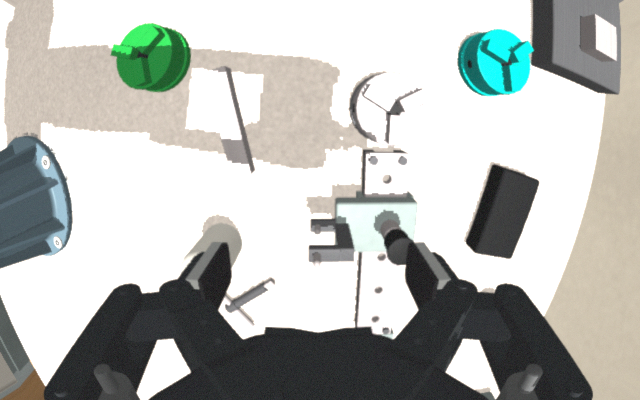

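Both pins are visible, the upper at about (317,258) and the lower at (317,229). The two orthogonal wrist views agree on the pin axis at about (510.6, 34.0), so wrist bias is negligible. Next is the guard.

>>> jog_arm:
  commands: [-2.8,19,-1,-6.7,0,-2.8,19,-1,-6.7,0,-2.8,19,-1,-6.7,0,-2.8,19,-1,-6.7,0,-2.8,19,-1,-6.7,0]

```text
clock: 7.63
ee_pos: [491.0, 188.7, 397.0]
eef_rot: [-0.0, 0.858, 0.514, -0.0]
wrist_force: [0.3, 0.3, 0.3]
opening: 85.7
```

>>> jog_arm:
  commands: [-2.8,19,-1,-6.7,0,-2.8,19,-1,-6.7,0,-2.8,19,-1,-6.7,0,-2.8,19,-1,-6.7,0,-2.8,19,-1,-6.7,0]

```text
clock: 8.05
ee_pos: [477.0, 283.8, 391.9]
eef_rot: [0.0, 0.97, 0.245, -0.001]
wrist_force: [0.4, -0.3, -0.8]
opening: 85.4
```

>>> jog_arm:
  commands: [-2.8,19,-1,-6.7,0,-2.8,19,-1,-6.7,0,-2.8,19,-1,-6.7,0,-2.8,19,-1,-6.7,0,-2.8,19,-1,-6.95,0]

```text
clock: 8.47
ee_pos: [463.0, 378.8, 386.8]
eef_rot: [0.0, 0.999, -0.047, -0.0]
wrist_force: [0.6, -0.2, -0.3]
opening: 85.4
```

>>> jog_arm:
  commands: [0,0,0,0,0,0,0,0,0,0]

```text
clock: 8.63
ee_pos: [462.8, 378.6, 386.7]
eef_rot: [0.0, 0.999, -0.042, -0.001]
wrist_force: [0.8, -1.5, -0.2]
opening: 85.5
```

```bash
python3 - <<'E'
from h import *
s,im,d=shot("w5"); cv2.imwrite("pics/w5b.png",cv2.convertScaleAbs(im,alpha=1.7)); print(s['ee_pos'],s['eef_rot'],s['qpos'])
C=wcloud(s,d); Z=C[...,2];X=C[...,0];Y=C[...,1];ok=d>0
m=ok&(Z>141)&(Z<149)&(X>370)&(X<590)&(Y>340)&(Y<410); P=C[m]
print("gtop",len(P),P.mean(0),rect(P),np.median(P[:,2]))
q=P[:,:2]-P[:,:2].mean(0); u,sv,v=np.linalg.svd(q,full_matrices=False); print(v[0],sv/np.sqrt(len(q)))
m=ok&(Z>95)&(Z<125)&(X>375)&(X<412)&(abs(Y-385)<25); P=C[m]
for z in np.arange(95,125,3):
    q=P[(P[:,2]>=z)&(P[:,2]<z+3)]
    if len(q): print(z,len(q),q.mean(0).round(1),q.min(0).round(1),q.max(0).round(1))
E
```

```text
[462.83675064 378.59863867 386.70380745] [ 4.93809559e-04  9.99117086e-01 -4.20055315e-02 -5.82285950e-04] [ 4.87383222e-01  2.47468926e-01  1.56478673e+00 -2.72091264e-04
  1.33084092e+00  2.14228023e+00]
gtop 3607 [494.74183571 378.60390378 145.18634903] ((489.123046875, 379.1308898925781), (12.200267791748047, 159.00743103027344), 85.19660186767578) 145.18435395124644
[-0.99676784  0.08033603] [44.44649194  3.42097778]
98 1 [400.  393.6 101. ] [400.  393.6 101. ] [400.  393.6 101. ]
101 10 [397.7 383.  102.2] [394.8 377.2 101. ] [400.7 395.6 103.7]
104 7 [398.1 387.6 105.2] [395.2 377.3 104.3] [400.8 395.6 106.3]
107 12 [398.  386.9 108.5] [388.5 377.4 107.2] [401.3 395.4 110. ]
110 25 [393.8 387.5 112. ] [385.6 378.3 110.2] [400.3 395.8 112.9]
113 95 [391.4 387.1 114.1] [385.1 377.4 113. ] [400.6 395.8 115.6]
```

View pics/w5b.png

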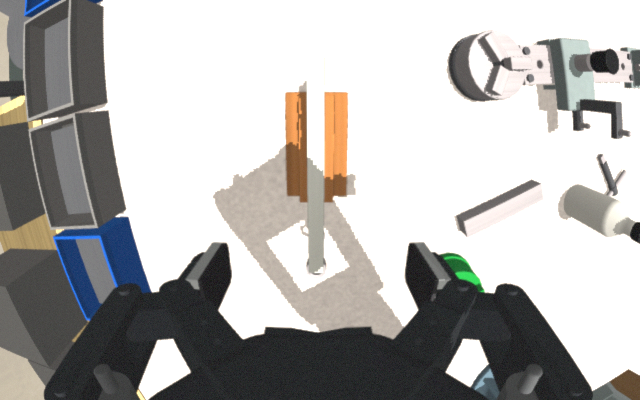

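The guard's top bar runs from (316,83) to (316,262) with the knuckle ring at (316,266). That puts its centre at (489.1, 379.1) and its yaw at −4.8°. I'll descend and grip it.

>>> jog_arm:
  commands: [10,0.2,-5,0,0,10,0.2,-10,0,0,6.3,0.1,-25,0,0.2,0,0,-30,0,0.3,0,0,-20,0,0.4]

```text
clock: 9.1
ee_pos: [490.2, 377.0, 295.0]
eef_rot: [0.001, 0.999, -0.043, -0.001]
wrist_force: [-0.7, -0.4, -1.8]
opening: 52.2
```

>>> jog_arm:
  commands: [0,0,-10,0,0.4,0,0,0,0,0.4,0,0,0,0,0.4]

```text
clock: 9.35
ee_pos: [489.9, 378.1, 287.8]
eef_rot: [0.0, 0.999, -0.043, -0.0]
wrist_force: [0.2, -0.1, 0.1]
opening: 51.1
```

```bash
python3 - <<'E'
from h import *
s,im,d=shot("w6"); cv2.imwrite("pics/w6b.png",cv2.convertScaleAbs(im,alpha=1.7)); print(s['ee_pos'],s['eef_rot'],s['wrist_force'],s['opening'])
E
```

```text
[489.8957474  378.14835337 287.76768021] [ 1.00744223e-04  9.99082366e-01 -4.28299638e-02 -1.00261341e-04] [ 0.15137669 -0.10030116  0.1370118 ] 51.095453963771966
```

View pics/w6b.png

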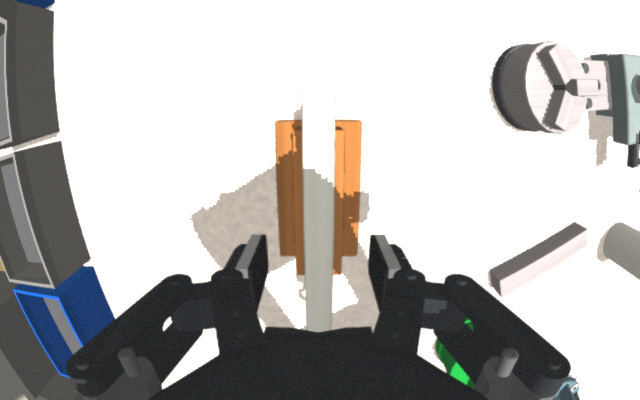

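>>> jog_arm:
  commands: [0,0.5,0,0,0.6,0,0,0,0,0.7,0,0,0,0,0.8,0,0,0,0,0.9,0,0,0,0,1]
  squeeze: 70

```text
clock: 9.82
ee_pos: [489.6, 379.4, 289.0]
eef_rot: [-0.0, 0.999, -0.042, 0.001]
wrist_force: [-0.5, -1.0, 4.9]
opening: 10.7
```

>>> jog_arm:
  commands: [0,0,0,0,1,0,0,0,0,1,0,0,0,0,1,0,0,0,0,1]

```text
clock: 10.15
ee_pos: [489.6, 379.4, 289.0]
eef_rot: [-0.0, 0.999, -0.042, 0.001]
wrist_force: [-0.4, -0.8, 5.6]
opening: 10.7
```

>>> jog_arm:
  commands: [0,0,5,0,1,0,0,15,0,1,0,0,20,0,1,0,0,20,0,1,0,0,10,0,1]

```text
clock: 10.57
ee_pos: [489.3, 379.4, 359.5]
eef_rot: [-0.0, 0.999, -0.042, 0.001]
wrist_force: [1.4, -0.7, -1.2]
opening: 10.8
```

>>> jog_arm:
  commands: [0,0,5,0,1,0,0,0,0,1,0,0,0,0,1]

```text
clock: 10.82
ee_pos: [488.8, 379.0, 361.6]
eef_rot: [0.0, 0.999, -0.042, -0.001]
wrist_force: [-0.3, 0.3, -5.1]
opening: 10.9
```

```bash
python3 - <<'E'
from h import *
s,im,d=shot("w7"); cv2.imwrite("pics/w7b.png",cv2.convertScaleAbs(im,alpha=1.7)); print(s['ee_pos'],s['eef_rot'],s['wrist_force'],s['opening'],s['wrist_torque'])
s,im,d=shot("s7","scene"); cv2.imwrite("pics/s7b.png",cv2.resize(cv2.convertScaleAbs(im[60:300,240:560],alpha=1.5),None,fx=2.4,fy=2.4,interpolation=cv2.INTER_CUBIC))
E
```

```text
[488.84598007 379.0105415  361.60448379] [ 3.62440116e-04  9.99097051e-01 -4.24790511e-02 -6.93630990e-04] [-0.33930112  0.26606556 -5.0760151 ] 10.876469835514774 [-0.006661   -0.00269072  0.00882898]
```

View pics/w7b.png

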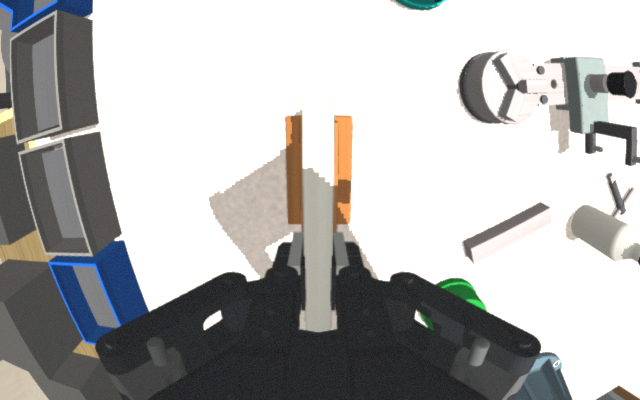

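View pics/s7b.png

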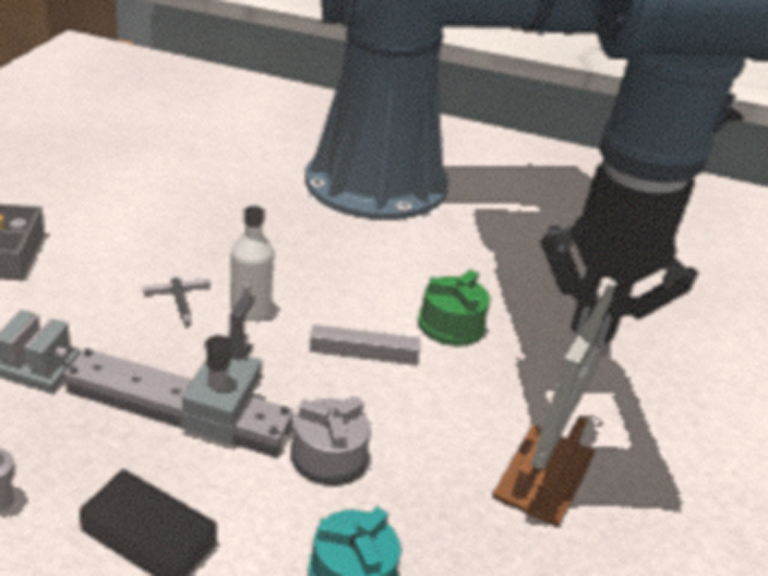

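```bash
python3 - <<'E'
from h import *
for t in ("w5","w6","w7"):
    s,im,d=load(t); C=wcloud(s,d); p=s['ee_pos']; a=np.deg2rad(-4.8); gx=np.array([np.cos(a),np.sin(a)]); gy=np.array([-gx[1],gx[0]])
    R=C[...,:2]-p[:2]; u=R@gx; v=R@gy; Z=C[...,2]
    zt={"w5":145,"w6":145,"w7":217.6}[t]
    m=(d>0)&(abs(v)<14)&(u>15)&(u<130)&(abs(Z-zt)<8)
    print(t,m.sum(),"u max",np.percentile(u[m],[50,99,100]).round(2),"v",np.percentile(v[m],[2,50,98]).round(2),"z",np.polyfit(u[m],Z[m],1).round(3),np.median(Z[m]).round(2))
    m2=m&(u>30); print("  yaw err deg",np.rad2deg(np.polyfit(u[m2],v[m2],1)[0]).round(2), np.polyfit(u[m2],v[m2],1).round(3))
E
```

```text
w5 2255 u max [ 61.54 104.76 105.65] v [-2.79  2.68  8.3 ] z [ -0.    145.218] 145.21
  yaw err deg 0.01 [0.    2.765]
w6 5208 u max [49.84 78.72 79.24] v [-4.81  0.94  6.53] z [-1.00000e-03  1.45246e+02] 145.21
  yaw err deg 0.01 [0.    0.867]
w7 5161 u max [49.74 78.63 79.08] v [-4.72  0.91  6.75] z [-2.00000e-03  2.17755e+02] 217.65
  yaw err deg -0.28 [-0.005  1.284]
```

The guard is held level in the jaws, and depth puts its top at z = 217.65, so the underside is at about 82.6. The scene view at (570,380) shows it clear of the stand. Now I'll turn it and carry it towards the rail, coming in along the rail from the chuck side to avoid the oil bottle.

>>> jog_arm:
  commands: [0.3,-11,0,4,1,0.3,-11,0,6.8,1,0.3,-11,0,6.8,1,0.3,-11,0,6.8,1,0.3,-11,0,6.8,1]

```text
clock: 11.33
ee_pos: [490.3, 323.5, 361.2]
eef_rot: [0.0, 0.973, 0.231, -0.001]
wrist_force: [-0.1, -0.2, -3.9]
opening: 11.0
```

>>> jog_arm:
  commands: [0.3,-11,0,6.8,1,0.3,-11,0,6.8,1,0.3,-11,0,6.8,1,0.3,-11,0,6.8,1,0.3,-11,0,6.8,1]

```text
clock: 11.75
ee_pos: [491.8, 268.5, 361.4]
eef_rot: [-0.0, 0.863, 0.505, -0.001]
wrist_force: [-0.5, -0.1, -3.5]
opening: 10.8
```

>>> jog_arm:
  commands: [0.3,-11,0,6.8,1,0.3,-11,0,6.8,1,0.3,-11,0,6.8,1,0.3,-11,0,6.8,1,0.3,-11,0,5,1]

```text
clock: 12.17
ee_pos: [493.3, 213.6, 361.5]
eef_rot: [-0.001, 0.689, 0.725, -0.001]
wrist_force: [-0.3, 0.6, -4.1]
opening: 10.8
```

>>> jog_arm:
  commands: [0,0,0,3.4,1,0,0,0,0,1,0,0,0,0,1]

```text
clock: 12.42
ee_pos: [493.5, 214.1, 361.8]
eef_rot: [-0.001, 0.67, 0.742, -0.001]
wrist_force: [0.9, 0.2, -4.0]
opening: 10.9
```

```bash
python3 - <<'E'
from h import *
s,im,d=shot("w8"); cv2.imwrite("pics/w8b.png",cv2.convertScaleAbs(im,alpha=1.7)); print(s['ee_pos'],s['eef_rot'],s['wrist_force'],s['opening'],s['wrist_torque'])
q=s['eef_rot']; print("tool yaw",2*np.rad2deg(np.arctan2(q[2],q[1]))-90)
C=wcloud(s,d); p=s['ee_pos']; a=np.deg2rad(95.9); gx=np.array([np.cos(a),np.sin(a)]); gy=np.array([-gx[1],gx[0]])
R=C[...,:2]-p[:2]; u=R@gx; v=R@gy; Z=C[...,2]
m=(d>0)&(abs(v)<14)&(u>15)&(u<130)&(abs(Z-217)<8); print(m.sum(),np.percentile(u[m],[99,100]),np.percentile(v[m],[2,50,98]),np.polyfit(u[m],Z[m],1),np.median(Z[m]))
m&=u>30; print(np.rad2deg(np.polyfit(u[m],v[m],1)[0]))
s,im,d=shot("t8","top"); cv2.imwrite("pics/t8b.png",cv2.resize(cv2.convertScaleAbs(im[120:300,200:400],alpha=1.6),None,fx=3.3,fy=3.3,interpolation=cv2.INTER_CUBIC))
E
```

```text
[493.47215925 214.05108331 361.79405524] [-5.74689317e-04  6.70439786e-01  7.41963492e-01 -5.82698547e-04] [ 0.9437432   0.16319316 -4.00251821] 10.925404665991254 [ 0.07375045  0.02870895 -0.0045645 ]
tool yaw 5.7979317652628595
5117 [77.72598701 78.21267924] [-7.61417935 -2.02957649  3.85699768] [-2.21131870e-03  2.18069489e+02] 217.95900466161544
-0.32137166971892517
```

View pics/w8b.png

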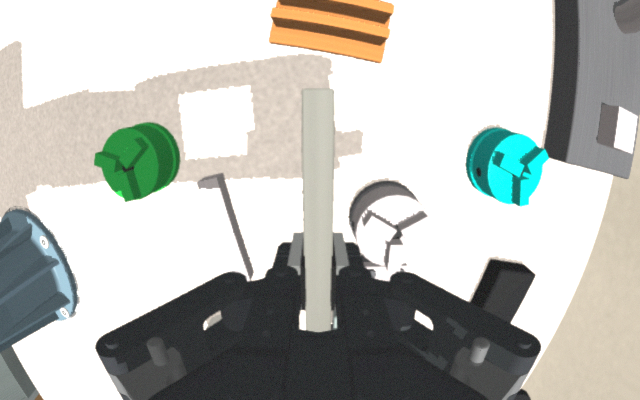

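View pics/t8b.png

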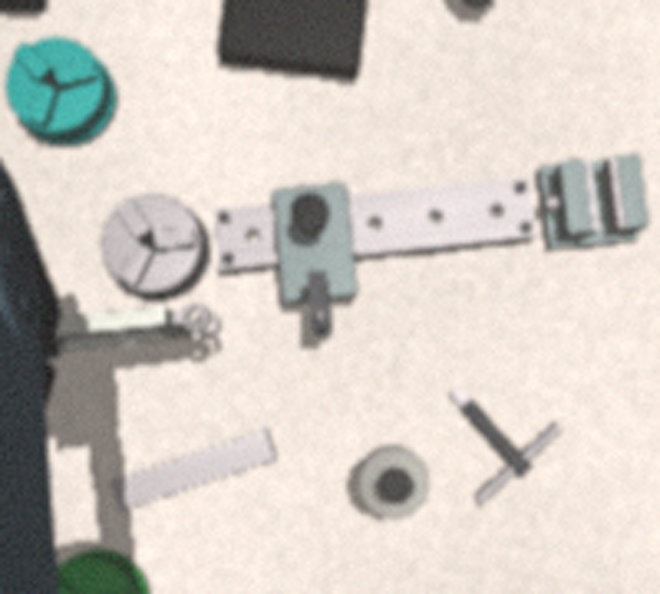

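```bash
python3 - <<'E'
from h import *
for t in ("w7","w8"):
    s,im,d=load(t); C=wcloud(s,d); T=np.linalg.inv(wpose(s)); L=C.reshape(-1,3)@T[:3,:3].T+T[:3,3]; L=L.reshape(C.shape)
    x,y,z=L[...,0],L[...,1],L[...,2]
    m=(d>0)&(abs(y)<14)&(x>15)&(x<130)&(abs(z-144)<6)
    print(t,m.sum(),x[m].max(),np.percentile(y[m],[1,50,99]),np.median(z[m]),s['ee_pos'],np.rad2deg(np.polyfit(x[m&(x>30)],y[m&(x>30)],1)))
    g=cv2.cvtColor(im,6); print(g[150,280:350:3])
E
```

```text
w7 5102 78.16514848055164 [-3.83055152  2.18771811  7.97964927] 143.85191919843794 [488.84598007 379.0105415  361.60448379] [  0.24037894 105.82336667]
[123 112  64  54  58  60  59  73 208 213 212 213 217 219 221 221 221 217
 120 109 108 109 108 113]
w8 5116 78.19625449674899 [-3.92536889  2.17969994  7.93988891] 143.8362765722743 [493.47215925 214.05108331 361.79405524] [  0.22586042 103.88769999]
[126 130 127 127 125 121 128 108 117 118 116 117 117 119 122 121 117 117
 108 123 124 123 127 123]
```

```bash
python3 - <<'E'
from h import *
print(camera_params("wrist")['tool_from_camera'].round(4)); print(camera_params("wrist")['cx'],camera_params("wrist")['cy'],camera_params("wrist")['fx'])
print(camera_params("top")['world_from_camera'].round(3))
print(readout.read_state()['clock'])
for t in ("w7","w8"):
    s,im,d=load(t); C=wcloud(s,d); p=s['ee_pos']; a=np.deg2rad(-4.8 if t=="w7" else 95.9); gx=np.array([np.cos(a),np.sin(a)]); gy=np.array([-gx[1],gx[0]])
    R=C[...,:2]-p[:2]; u=R@gx; v=R@gy; Z=C[...,2]
    m=(d>0)&(abs(v)<14)&(u>15)&(u<130)&(abs(Z-217.6)<8); print(t,u[m].max(),np.percentile(v[m],[2,50,98]))
E
```

```text
[[ 7.00000e-04 -9.60200e-01 -2.79100e-01  7.15232e+01]
 [ 1.00000e+00  6.00000e-04  6.00000e-04  2.05280e+00]
 [-4.00000e-04 -2.79100e-01  9.60200e-01  3.05240e+01]
 [ 0.00000e+00  0.00000e+00  0.00000e+00  1.00000e+00]]
317.77311678557015 193.50345142674377 309.70691628693146
[[-6.000000e-03 -9.900000e-01  1.390000e-01  4.274930e+02]
 [-1.000000e+00  2.000000e-03 -2.800000e-02  3.973000e+00]
 [ 2.800000e-02 -1.390000e-01 -9.900000e-01  1.051692e+03]
 [ 0.000000e+00  0.000000e+00  0.000000e+00  1.000000e+00]]
12.5167
w7 77.96285819655562 [-7.98923943 -2.36694094  3.48450424]
w8 78.21154327281698 [-7.6147064  -2.03011241  3.8564726 ]
```

```bash
python3 - <<'E'
from h import *
def tool(t):
    s,im,d=load(t); C=wcloud(s,d); T=np.linalg.inv(wpose(s)); L=(C.reshape(-1,3)@T[:3,:3].T+T[:3,3]).reshape(C.shape); return s,im,d,C,L
for t in ("w3","w4"):
    s,im,d,C,L=tool(t); Z=C[...,2]
    m=(d>0)&(Z>123)&(Z<135)&(abs(C[...,0]-512)<9)&(abs(C[...,1]-34)<9)
    l=L[m]; w=C[m]; y,x=np.nonzero(m); print(t,m.sum(),"tool mean",l.mean(0).round(2),"world",w.mean(0).round(2),"pix cols",x.min(),x.max(),x.mean(), "yaw",2*np.rad2deg(np.arctan2(s['eef_rot'][2],s['eef_rot'][1])), s['ee_pos'])
for t in ("w5",):
    s,im,d,C,L=tool(t); Z=C[...,2]
    m=(d>0)&(Z>110)&(Z<117)&(abs(C[...,0]-394)<12)&(abs(C[...,1]-386)<14)
    l=L[m]; print(t,"knuckle tool min/max",l.min(0).round(2),l.max(0).round(2))
for t in ("w5","w6","w7","w8"):
    s,im,d,C,L=tool(t); x,y,z=L[...,0],L[...,1],L[...,2]; Z=C[...,2]
    zt=145.2 if t in("w5","w6") else 217.7
    m=(d>0)&(abs(y)<14)&(x>-40)&(x<130)&(abs(Z-zt)<5); mm=m&(x>30)
    print(t,"bar xmax",x[m].max().round(2),"y med",np.percentile(y[mm],[2,50,98]).round(2),np.polyfit(x[mm],y[mm],1).round(4), "yaw",2*np.rad2deg(np.arctan2(s['eef_rot'][2],s['eef_rot'][1])))
E
```

```text
w3 46 tool mean [-59.05   3.69 275.92] world [512.18  31.13 128.91] pix cols 316 323 319.39130434782606 yaw 5.979947000335205 [569.24000143  41.12609295 405.09104276]
w4 47 tool mean [-56.98   1.32 272.13] world [510.6   36.68 128.77] pix cols 313 320 316.72340425531917 yaw 95.69104110848936 [504.50719626  93.23877152 400.92771574]
w5 knuckle tool min/max [-79.23  -8.4  270.93] [-64.26   9.7  276.56]
w5 bar xmax 104.63 y med [-5.27  0.27  5.7 ] [-0.      0.1586] yaw -4.814897401951838
w6 bar xmax 78.16 y med [-3.42  2.2   7.92] [-2.10e-03  2.38e+00] yaw -4.909454141650815
w7 bar xmax 78.17 y med [-3.7   2.18  7.86] [0.0042 1.847 ] yaw -4.869207321226823
w8 bar xmax 78.2 y med [-3.74  2.18  7.8 ] [0.0039 1.8132] yaw 95.79793176526286
```

```bash
python3 - <<'E'
from h import *
s,im,d=load("t8"); C=cloud("top",d); X,Y,Z=C[...,0],C[...,1],C[...,2]
m=(d>0)&(Z>178)&(Z<192)&(abs(X-502)<20)&(abs(Y-117)<25); P=C[m]; print("kn",len(P),P.mean(0),P.min(0),P.max(0))
m=(d>0)&(Z>122)&(Z<145)&(abs(X-510)<15)&(abs(Y-32)<15); P=C[m]; print("pin",len(P),P.mean(0),P.min(0),P.max(0)); print(P.round(1))
print(s['ee_pos'])
a=cv2.resize(im[205:240,240:310],None,fx=11,fy=11,interpolation=cv2.INTER_CUBIC); cv2.imwrite("pics/t8c.png",cv2.convertScaleAbs(a,alpha=1.6))
E
```

```text
kn 56 [501.95088829 119.96074041 186.26780702] [493.50515252 107.47151838 178.36473207] [511.14813803 135.04886828 190.82163904]
pin 14 [510.30251317  32.37653003 129.29459762] [504.59189415  27.17197601 122.03681182] [519.31653627  39.34134361 139.47025096]
[[519.3  37.  122. ]
 [516.8  34.5 122.3]
 [514.4  29.7 122.4]
 [512.   39.3 122.6]
 [510.7  34.  136.2]
 [510.8  31.7 135. ]
 [511.9  27.2 123.2]
 [508.2  34.  137. ]
 [508.2  31.6 137.8]
 [509.3  27.2 124.2]
 [505.6  33.9 139.5]
 [505.9  31.6 136.5]
 [506.6  29.5 128.3]
 [504.6  32.  123.1]]
[493.51162108 214.25080859 361.9915767 ]
```

View pics/t8c.png

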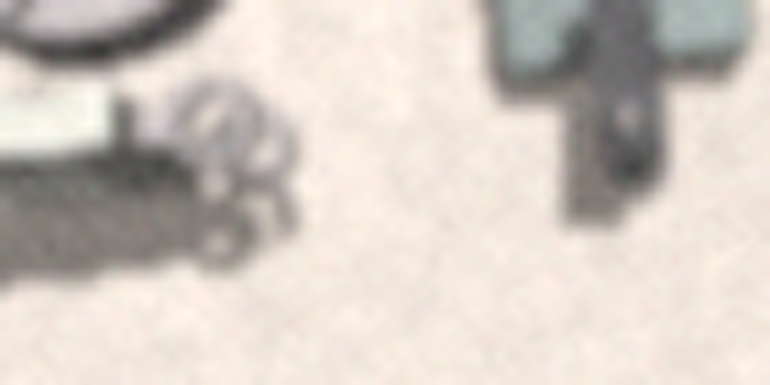

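```bash
python3 - <<'E'
from h import *
print("ring", onplane("top",[(240+218/11-.45,205+124/11-.45)],187).round(1))
print("pin tip", onplane("top",[(240+626/11-.45,205+112/11-.45)],137).round(1))
s,im,d=load("t8"); C=cloud("top",d); Z=C[...,2]
m=(d>0)&(Z>183)&(Z<190.9)&(abs(C[...,0]-502)<20)&(abs(C[...,1]-117)<11); y,x=np.nonzero(m); print(C[m].min(0),C[m].max(0),len(x),x.min(),x.max(),y.min(),y.max()); 
print(Z[208:226,250:272].round(0).astype(int))
E
```

```text
ring [[502.3 114.8 187. ]]
pin tip [[508.9  32.9 137. ]]
[495.0199963  108.59755891 183.76530245] [511.14813803 126.71853723 189.37969916] 41 254 262 212 219
[[  43   37   28   20   14   10    8   -1   -1   -3   -1   -1   -1    0
     2    3   -1    2   -2    1   -3    1]
 [  21   15   15   15   10    3    0    0    1    1    3    3    3   -1
     0    1   -1   -2   -2    2    0    1]
 [  14   12   11    2   -1    3   -2   -2    1   -1    0   -2    0   -4
     2    2    1    2   -1    2   -2   -1]
 [   0    5    5   -2   -3   -1   -1   -1    0    0    1   -3    1   -2
     1   -1   -2    1    1    1    0    2]
 [   1    0    1   -4   -3    2    1  188  185  186  188    2   -3    1
    -1   -1    0   -2   -2    1    0    0]
 [ 211   -2    3   -2   -1    4  188  188  184  187  186  188    1    1
     2    1    1   -4    2   -1    0    0]
 [1052  195  179    0   -2  188  187  182  173    3   -1  184  188    1
     0    3    1    1    0   -2    1    1]
 [ 212  198  188  187  188  187  185  175    3    0  117  186  189  176
   117    1    0    2    4    0   -1    0]
 [ 217  199  185  188 
[... 428 characters left out ...]
  1   -3]
 [ 164  163  162  160  152  138  120  116  108  178  176  116   -1   -1
   119  116  108    3    1   -2   -1    0]
 [ 140  133  131  131  129  125  121  102    1    4  117  117  119  120
   122  110   -3   -1    1   -4    2    1]
 [ 101  102  103  100   99   95   92   86    0   -2    1    3  105  108
     0   -2   -2    2    1   -3    0   -3]
 [  -3    1    1   -2   -2    0   -2    0    5    1    0    4   -2    0
     0   -4   -3    0    3   -3   -3    0]
 [   1   -2    0    1    3    2   -1    2    4   -1    1    4   -1    0
     0    3    1    3   -1    1   -1    2]
 [   0    0    2    2   -4    1   -1    0    1   -4   -2    2    1    1
     0   -2   -1   -4    1    0    5   -2]]
```

```bash
python3 - <<'E'
from h import *
print(proj("top",[[501.2,134,217.7],[502.7,119.1,187],[502.7,119.1,180],[510.6,34,137],[589.6,41.5,116]]).round(2))
s,im,d=load("t8"); C=cloud("top",d); Z=C[...,2]
print(Z[208:222,226:256].round(0).astype(int))
m=(d>0)&(abs(Z-116)<4)&(abs(C[...,0]-588)<25)&(abs(C[...,1]-42)<25); y,x=np.nonzero(m); print("knob px",x.mean(),y.mean(),x.min(),x.max(),y.min(),y.max())
E
```

```text
[[248.67 215.13]
 [257.44 215.64]
 [257.85 215.9 ]
 [296.01 214.01]
 [293.32 182.94]]
[[   1    0    1    1    3    3    2   -2   -1   -3    3    0    1   12
     8   35   47   50   51   49   52   49   47   45   43   37   28   20
    14   10]
 [   0    4    0   -2   -3   -1   -2    2    3   -2    2    1    1   -3
     1   16   11   18   29   31   31   35   37   28   21   15   15   15
    10    3]
 [   1   -2    0   -1    2   -1    0    2   -2    1    1   -2    6    0
     0    1   -1   11   11   13   12   15   15   13   14   12   11    2
    -1    3]
 [  -2    1   -3    1    2    0    0    0    0    0    3    1    0   -2
     2    3   -4    0   -1   -1    2    3   -3    0    0    5    5   -2
    -3   -1]
 [   2    3    1    0   -3    1    0   -1   -2    1    3    6   -2    3
    -3   -1    1    0    1    3   -3    0   -1   -1    1    0    1   -4
    -3    2]
 [   2   -1    0    2    1    0   -2   -1    0    0    2   -1    3   -2
     1    0    1    3    1  219  217  217  219  219  211   -2    3   -2
    -1    4]
 [   1    0    2    4   -2   -2    2    1   -1  218  217  219  217  217

[... 545 characters left out ...]
 187  186]
 [ 220  217  221  220  217  215  217  216  218  218  221  219  218  218
   218  220  218  217  218  215  217  218  217  217  214  202  185  174
   151  186]
 [ 218  219  219  218  217  217  221  219  219  218  217  214  217  219
   217  214  212  208  208  205  201  200  197  196  191  188  186  169
   154  137]
 [ 217  218  219  218  219  214  212  210  206  206  200  197  201  195
   193  190  188  140  138  132  131  174  172  165  164  163  162  160
   152  138]
 [ 206  202  198  195  193  190  185  142  139  136  135  132  128  123
   122  114  115  113  109  109  105  103  100  143  140  133  131  131
   129  125]]
knob px 293.5238095238095 183.96190476190475 288 299 178 189
```

>>> jog_arm:
  commands: [1,-12,-4,0.1,1,1.1,-16,-4,0.1,1,1.1,-16,-4,0.1,1,1.1,-14,-4,0.1,1,1.1,-10,-3,0,1]

```text
clock: 12.93
ee_pos: [499.0, 144.9, 343.0]
eef_rot: [-0.0, 0.667, 0.745, -0.0]
wrist_force: [0.3, -0.6, -2.7]
opening: 10.7
```

>>> jog_arm:
  commands: [0,0,0,0,1,0,0,0,0,1]

```text
clock: 13.1
ee_pos: [499.1, 145.7, 343.4]
eef_rot: [-0.0, 0.668, 0.744, -0.0]
wrist_force: [0.4, 0.4, -3.2]
opening: 11.0
```

```bash
python3 - <<'E'
from h import *
s,im,d=shot("t9","top"); q=s['eef_rot']; print(s['ee_pos'],2*np.rad2deg(np.arctan2(q[2],q[1])),s['wrist_force'])
cv2.imwrite("pics/t9c.png",cv2.convertScaleAbs(cv2.resize(im[200:235,255:315],None,fx=13,fy=13,interpolation=cv2.INTER_CUBIC),alpha=1.6))
C=cloud("top",d); Z=C[...,2]; print(Z[206:226,280:304].round(0).astype(int))
s,im,d=shot("s9","scene"); cv2.imwrite("pics/s9c.png",cv2.convertScaleAbs(cv2.resize(im[150:270,270:430],None,fx=5,fy=5,interpolation=cv2.INTER_CUBIC),alpha=1.5))
E
```

```text
[499.13638962 145.73635694 343.43128252] 96.23070699814247 [ 0.40274069  0.37782235 -3.21087327]
[[   0    3    1    4   -1   55   58   56   55   56   58   57   52  120
   119  123  121  118  121   56   59   57   56   55]
 [  -1    3   -1   -1   -1   55   57   60   58   51   59   56   58  122
   118  120  119  120  118   67   56   53   59   59]
 [  -1    2    1    1    2   57   55   58   58   58   58   57   59   58
   120  119  119  121  118 1052   56   57   58   53]
 [  -1   -2    1   -1    1   52   54   57   58   55   57   58   57   58
   121  116  120  122  119   77   52   57   57   61]
 [  -2    1   -1   -1   -3   -2   59   54  168  168  167  169   54   57
   119  120  123  120  120  120   57   49   47   46]
 [ 202  201    2    1    0   -1   59  171  169  170  169  172  172   47
   120  119  119  118  122  121   -2    0    3    0]
 [ 201  200  191    0   -3    1  168  168  158    1    0  164  168  160
   120  119  124  119  122  120    3    1    1    0]
 [ 197  198  193  169  168  169  170  169    1   98   97   99  167  168
   117  122  117  119  123  122   -2   -2    2    0]
 [ 
[... 797 characters left out ...]
1    1   90    3    1
     0    3   52   48   51   50   48    2   -2    2]
 [   3    2    0    1    1    0   -3   -3    2   -1    5   -3    0    3
    -2    1   50   50   48   53   46   -2    2    1]
 [   3    3   -3   -1    1   -2   -2    3    0   -3    0    2   -2    2
    -1   -1   -2    4   -2   -1   -2    0    1    0]
 [   1   -2   -2    2   -2   -1    2    2    3    1    2   -1   -2    0
     0    0    1   -1   -1    2   -1   -3    0    0]
 [   1   -2    2    1    3    4   -2   -1   -2    3    1    0   -1    3
    -1    3   -3   -3    1   -1   -1   -1    1   -3]
 [   3    3   -2   -1    1    3   -2   -2    2    1    2   -1    1    1
     1    2    1    1    1    4    0    2    0    0]]
```

View pics/t9c.png

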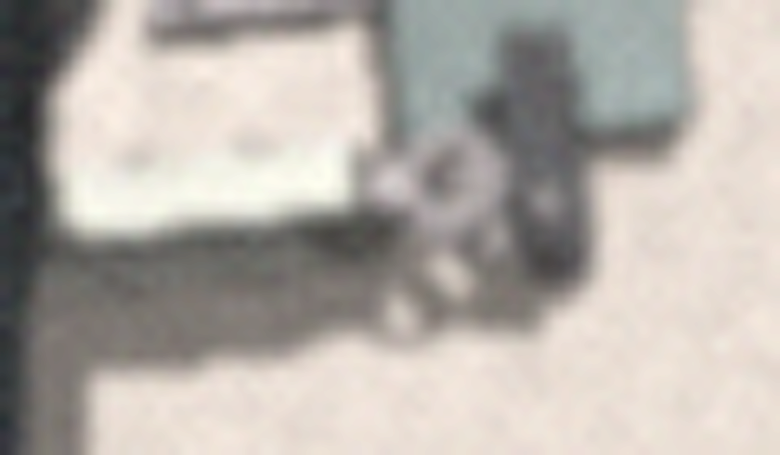

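View pics/s9c.png

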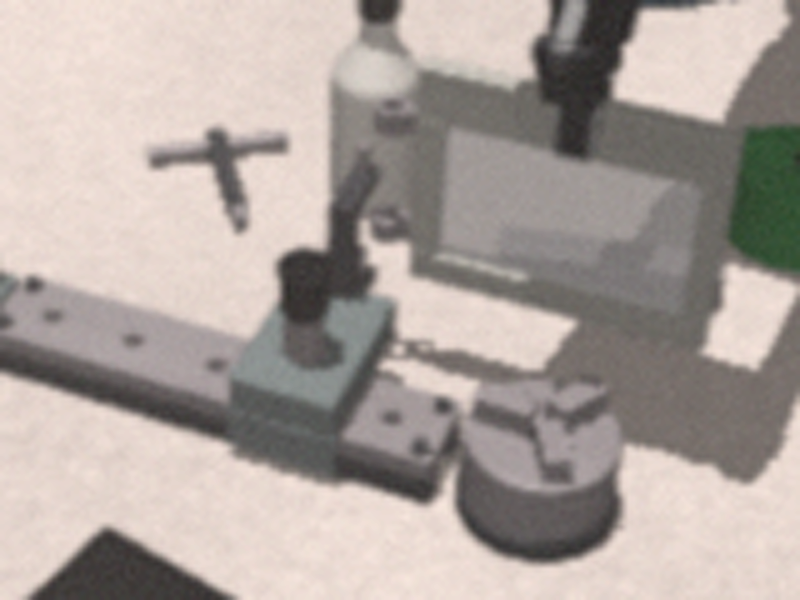

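```bash
python3 - <<'E'
from h import *
r=onplane("top",[(289.5,213.5)],168)[0]; p=onplane("top",[(296.6,214.8)],137.5)[0]; print(r,p,p-r)
# image-based: ring mask centroid via depth
s,im,d=load("t9"); C=cloud("top",d); Z=C[...,2]
m=((d>0)&(abs(Z-168)<6)); sub=np.zeros_like(m); sub[209:219,285:296]=m[209:219,285:296]
P=C[sub]; c=cv2.minEnclosingCircle(P[P[:,1]>0][:,:2].astype(np.float32)); print(c,len(P))
m=((d>0)&(Z>133.5)&(Z<143)); sub=np.zeros_like(m); sub[209:219,294:300]=m[209:219,294:300]; print(C[sub].mean(0),C[sub].round(1))
E
```

```text
[509.02439026  47.99109643 168.        ] [508.66312797  32.56721207 137.5       ] [ -0.36126229 -15.42388436 -30.5       ]
((508.4587707519531, 49.04542922973633), 9.668484687805176) 40
[508.13710921  32.78845128 138.03208765] [[510.5  34.  138.6]
 [510.5  31.6 138.3]
 [508.2  34.  137.8]
 [507.9  31.5 140.1]
 [505.9  34.  136.4]
 [505.8  31.6 137. ]]
```

The top view gives the upper ring at about (289.5,213.5) px and the pin tip at (296.6,215) px, so the step left is about (−0.3, −15.9). The wrist prediction is (+0.7, −16). I'll move in sideways, then check the pin through the bore.

>>> jog_arm:
  commands: [0.1,-6,0,0,1,0.1,-6,0,0,1,0,-4,0,0,1,0,0,-5,0,1,0,0,-3,0,1]

```text
clock: 13.62
ee_pos: [499.3, 129.9, 335.3]
eef_rot: [0.0, 0.667, 0.745, 0.0]
wrist_force: [-0.3, -0.1, -3.8]
opening: 10.8
```

>>> jog_arm:
  commands: [0,0,0,0,1,0,0,0,0,1]

```text
clock: 13.78
ee_pos: [499.1, 130.3, 335.2]
eef_rot: [-0.0, 0.667, 0.745, -0.0]
wrist_force: [-0.2, -0.3, -2.8]
opening: 11.3
```

```bash
python3 - <<'E'
from h import *
s,im,d=shot("t10","top"); q=s['eef_rot']; print(s['ee_pos'],2*np.rad2deg(np.arctan2(q[2],q[1])),s['wrist_force'])
C=cloud("top",d); Z=C[...,2]; print(Z[206:222,288:304].round(0).astype(int))
a=cv2.convertScaleAbs(cv2.resize(im[200:235,275:315],None,fx=10,fy=10,interpolation=cv2.INTER_CUBIC),alpha=1.6)
s,im,d=shot("s10","scene"); b=cv2.convertScaleAbs(cv2.resize(im[165:215,325:365],None,fx=10,fy=10,interpolation=cv2.INTER_CUBIC),alpha=1.5)
cv2.imwrite("pics/t10c.png",np.hstack([a,b[:350]]))
E
```

```text
[499.10211674 130.26472924 335.17455993] 96.33018032725411 [-0.17070836 -0.29257829 -2.80246517]
[[  57   61   55   56   62  120  120  119  121  121  124   54   55   57
    60   56]
 [  58   57   57   55   58  123  123  120  123  117  120   64   56   57
    58   58]
 [  60   55   60   58   55   57  121  122  120  119  118   87   57   56
    59   60]
 [  58   57   54   57   58   54  122  120  122  118  121   76   55   55
    55   59]
 [  54   56   59   58   59   54  119  162  160  163  119  118   57   51
    50   49]
 [ 191   57   53   53   49   49  161  160  159  159  161  118    0    2
    -2    3]
 [ 192  186    1    4    2  163  159  154  120  144  161  160    2   -1
     3   -2]
 [ 190  190  133  159  160  165  156  118  120  121  122  161  160    2
     2    3]
 [ 190  192  158  160  156  160  149  119  139  136  123  160  157    2
     0    2]
 [ 190 1052  160  162  160  162  159  121  135  139  118  161  152    1
    -1    0]
 [ 188  186  151  149   93  160  160  161  135  159  159  161   91   -1
     0   -1]
 [ 165  163  158   97   89   90  160  162  161  159  160  122   92   -3
     3    2]
 [ 139  136  130  105   85   85   90  123  148  150  124  120   86   -1
     2    2]
 [ 107  106   99  102    3    3   -1  118  122  119  118  113   50   -5
    -1   -1]
 [  75   72   69   70    1   -1    1   -1   80   86   80   48   52   -2
     0   -1]
 [   1    2    0   -1    0    3    2    2   49   50   49   49   44   -2
    -1    1]]
```

View pics/t10c.png

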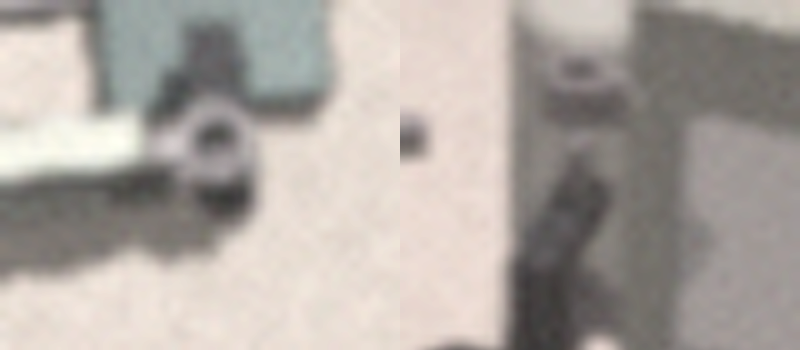

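```bash
python3 - <<'E'
from h import *
s,im,d=load("t10"); C=cloud("top",d); Z=C[...,2]
sub=np.zeros(d.shape,bool); sub[209:219,293:302]=True
m=sub&(abs(Z-160)<5); P=C[m]; c=cv2.minEnclosingCircle(P[:,:2].astype(np.float32)); print("ring",c,len(P))
A=np.c_[2*P[:,:2],np.ones(len(P))]; 
m=sub&(Z>133.5)&(Z<142); print("pin",C[m].mean(0),C[m].round(1))
print(onplane("top",[(296.4,213.5)],160),onplane("top",[(296.5,214.8)],137.5), onplane("top",[(296.5,213.5)],159))
g=cv2.cvtColor(im,6); print(g[208:220,290:304])
E
```

```text
ring ((509.0350036621094, 32.83041000366211), 9.058615684509277) 33
pin [508.74013815  33.07237335 136.63935085] [[510.5  34.  138.6]
 [510.7  31.7 136.3]
 [508.4  34.1 134.6]
 [508.1  31.6 138.6]
 [506.   34.1 135.1]]
[[509.70521996  32.33550176 160.        ]] [[508.66400156  32.80576362 137.5       ]] [[509.79658614  32.13426207 159.        ]]
[[ 93  66  54  50  61  63  62  63  62  76  95 104 101 101]
 [ 85  62  52  56  65  78  78  74  68  71  82  83  82  81]
 [ 69  54  51  67  87  95  96  93  84  70  68  65  66  64]
 [ 65  62  67  86 103 100  96  95  99  92  79  75  74  75]
 [ 77  84  92 105  99  84  71  73  90 107 102 101 102 104]
 [100 110 117 113  88  59  51  58  79 106 117 126 128 128]
 [113 123 128 114  87  66  69  71  84 106 113 131 137 138]
 [105 113 115 109  94  84  87  92  94 106 111 131 138 137]
 [ 78  80  87  96 101  96  98 100  96  95 105 127 138 137]
 [ 53  56  76  92  90  90  93  95  80  77  99 124 136 139]
 [ 47  54  66  75  68  64  65  63  56  61  93 127 139 138]
 [ 52  57  66  72  61  45  43  39  41  50  92 128 139 141]]
```

The pin tip shows inside the ring's bore at (296.5,215), within about 1 mm in both axes. I'll lower gently, watching force.

>>> jog_arm:
  commands: [0,0,-3,0,1,0,0,-3,0,1,0,0,-3,0,1,0,0,-2,0,1,0,0,0,0,1]

```text
clock: 14.3
ee_pos: [499.0, 130.2, 323.9]
eef_rot: [-0.0, 0.667, 0.745, -0.0]
wrist_force: [-0.1, 0.3, -4.2]
opening: 11.2
```

>>> jog_arm:
  commands: [0,0,-2,0,1,0,0,-2,0,1,0,0,-2,0,1,0,0,-2,0,1,0,0,0,0,1]

```text
clock: 14.72
ee_pos: [499.1, 130.2, 316.2]
eef_rot: [-0.0, 0.667, 0.745, -0.0]
wrist_force: [-0.9, -0.3, -4.2]
opening: 11.2
```

```bash
python3 - <<'E'
from h import *
s,im,d=shot("t11","top"); q=s['eef_rot']; print(s['ee_pos'],2*np.rad2deg(np.arctan2(q[2],q[1])),s['wrist_force'],s['wrist_torque'])
C=cloud("top",d); Z=C[...,2]; print(Z[206:222,288:304].round(0).astype(int))
E
```

```text
[499.13533141 130.15297886 316.17554974] 96.33006402053431 [-0.91236649 -0.29011868 -4.21458302] [ 0.02404306 -0.00138277  0.01670831]
[[ 58  58  59  58  56 118 120 120 120 120 121  59  57  58  58  58]
 [ 54  54  57  52  58 120 118 123 119 117 120  65  59  56  54  59]
 [ 55  57  54  54  57  54 124 121 118 121 119  87  57  55  55  59]
 [ 58  57  57  54  59  58 119 120 119 119 122  78  55  56  57  57]
 [ 55  57  57  54  57  57 118 122 119 118 118 120  55  50  51  48]
 [ 53  55  54  54  51  48 118 144 141 140 141 120   3  -2   2   4]
 [171 172   4   0   0  -1 141 143 142 142 141 139  -1  -3   1   1]
 [172 172 136  -1  -1 141 142 135 122 119 136 141   0   0  -2  -2]
 [173 174 144 142 138 144 143 122 136 136 117 143 141   0  -1  -3]
 [175 174 149 142 143 139 143 121 140 136 121 143 140   0  -3   3]
 [175 172 156 140 142 142 141 118 136 138 121 140 140   1   2   0]
 [166 160 159  96  70  69 142 138 142 141 143 142  71  59  -2   1]
 [140 136 130 106  72  72  72 141 143 144 136 118  71   3   2   3]
 [114 106 103 100  45  -1   2 120 121 117 116 116  69  -1   0   2]
 [ 79  73  71  66  50   0  -2  -2  69  72  66  72  49   1  -2   2]
 [ 42  43  -1  -1   0   1   4   0  50  47  48  44  48   2   0  -1]]
```

>>> jog_arm:
  commands: [0,0,-2,0,1,0,0,-2,0,1,0,0,-1.5,0,1,0,0,0,0,1]

```text
clock: 15.1
ee_pos: [499.2, 130.2, 310.7]
eef_rot: [-0.0, 0.667, 0.745, -0.0]
wrist_force: [0.1, 0.1, -4.4]
opening: 11.0
```

>>> jog_arm:
  commands: [0,0,-0.7,0,1,0,0,-0.7,0,1,0,0,0,0,1]

```text
clock: 15.35
ee_pos: [499.3, 130.2, 309.7]
eef_rot: [-0.0, 0.667, 0.745, -0.0]
wrist_force: [-0.4, -0.4, -4.3]
opening: 11.3
```

>>> jog_arm:
  commands: [0,0,-0.5,0,1,0,0,-0.5,0,1,0,0,0,0,1]

```text
clock: 15.6
ee_pos: [499.3, 130.2, 308.8]
eef_rot: [0.0, 0.667, 0.745, 0.0]
wrist_force: [0.1, 0.7, -2.6]
opening: 10.7
```

>>> jog_arm:
  commands: [0,0,-0.4,0,1,0,0,-0.4,0,1,0,0,0,0,1]

```text
clock: 15.85
ee_pos: [499.4, 130.3, 308.4]
eef_rot: [0.0, 0.667, 0.745, 0.0]
wrist_force: [-0.8, 0.9, 0.2]
opening: 11.1
```

Contact: the vertical force went from −4.3 N to about 0 at z = 308.4, and seated was expected at about 309. I'll ease the grip first, then open slowly.

>>> jog_arm:
  commands: [0,0,-0.3,0,1,0,0,0,0,1,0,0,0,0,1]
  squeeze: 20

```text
clock: 16.1
ee_pos: [499.5, 130.3, 308.2]
eef_rot: [0.0, 0.667, 0.745, 0.0]
wrist_force: [-1.9, 3.0, 4.3]
opening: 10.8
```

>>> jog_arm:
  commands: [0,0,0,0,0.87,0,0,0,0,0.85,0,0,0,0,0.83,0,0,0,0,0.81,0,0,0,0,0.8]

```text
clock: 16.52
ee_pos: [499.4, 130.0, 307.5]
eef_rot: [0.0, 0.667, 0.745, -0.0]
wrist_force: [-0.0, -0.0, -0.2]
opening: 17.4
```

```bash
python3 - <<'E'
from h import *
s,im,d=shot("s12","scene"); print(s['ee_pos'],s['wrist_force'],s['opening'])
cv2.imwrite("pics/s12c.png",cv2.convertScaleAbs(cv2.resize(im[120:280,270:430],None,fx=3.7,fy=3.7,interpolation=cv2.INTER_CUBIC),alpha=1.5))
s,im,d=shot("t12","top"); C=cloud("top",d); Z=C[...,2]; print(Z[209:221,276:304].round(0).astype(int))
E
```

```text
[499.35931723 130.04485177 307.50764557] [-0.02837891 -0.02244122 -0.2356687 ] 17.360682340131845
[[ -1   0  -3   2  -2   2   1   0  -2  -2  59  54  58  56  57  59  61  57
  118 121 119 118 122 116  57  55  57  53]
 [  1  -1  -5  -2   0   5   2  -2   1   2  57  61  57  57  53  55  59  57
  120 124 120 119 120 120  53  51  49  49]
 [  2   2   1   1   3  -1   1  -1   4  -1  54  56  55  58  55  54  54  46
  120 120 123 121 120 120   0   1  -3   2]
 [  1  -2   1   1  -2  -1  -3   1   1   1  -2  39  34   1  -1   0  -2  -3
  133 134 139 133 120 120   1   0  -1   0]
 [ -1   3   2 163 163 163 162 165 164 165 165 165 160   2  -1   2  -3 137
  134 131 128 135 135 131  -1  -1   0  -1]
 [161 161 163 164 165 164 165 163 168 169 166 166 162 141 115  -2 133 134
  130 118 137 136 135 136  -2   0  -1   0]
 [165 166 161 162 165 163 164 164 164 164 163 165 164 141 135 133 132 136
  123 121 137 139 135 134  64   1   1  -2]
 [163 165 165 165 163 164 165 163 165 164 163 163 166 142 136 132 134 131
  122 119 137 137 135 137  66  65   5  -1]
 [165 165 162 162 162 160 165 164 162 164 164 165 164 146 128 127 124 132
  136 118 120 135 134 130  49  64   2  -1]
 [161 163 164 160 164 159 158 153 151 149 149 143 141 139 124 101  73  66
  132 137 133 134 130 123  48  65   0   2]
 [142 142 140 140 135  86  82  80  79 121 119 115 113 110 104  99  73  63
   58 125 133 121 118 115  64  65   1   2]
 [ 71  62  65  59  57  53  49  49  47  44  91  87  82  81  79  75  69  48
   -2   3  66  66  64  63  67   1   1   3]]
```

View pics/s12c.png

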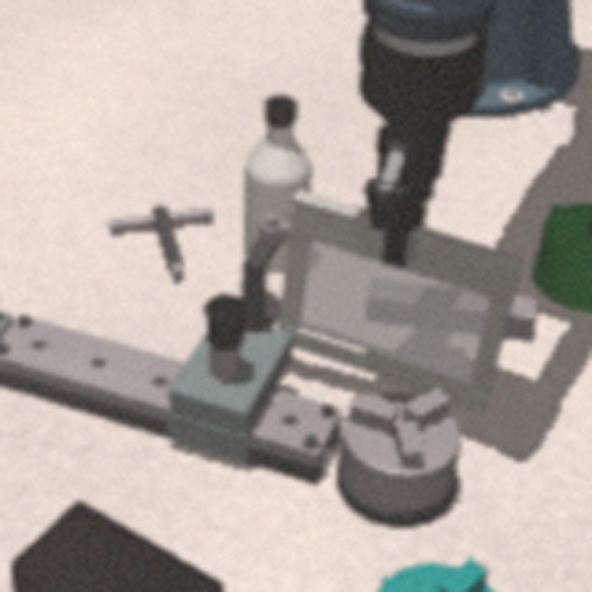

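The guard is seated: the ring top is at z ≈ 134 (120 + 14) and the panel runs along the rail towards the chuck. I'll open wider and rise straight up.

>>> jog_arm:
  commands: [0,0,0,0,0.65,0,0,0,0,0.55,0,0,0,0,0.5,0,0,2,0,0.5,0,0,8,0,0.5]

```text
clock: 17.03
ee_pos: [498.8, 130.1, 316.8]
eef_rot: [-0.001, 0.667, 0.745, -0.001]
wrist_force: [-0.2, -0.1, -0.0]
opening: 42.5
```

>>> jog_arm:
  commands: [0,0,20,0,0.5,0,0,30,0,0.5,0,0,35,0,0.5,-5,0,35,0,0.5,-20,20,20,0,0.5]

```text
clock: 17.45
ee_pos: [476.1, 148.4, 462.8]
eef_rot: [0.003, 0.668, 0.744, 0.002]
wrist_force: [0.6, 1.7, -0.1]
opening: 42.5
```

>>> jog_arm:
  commands: [-20,30,0,0,0.5,-20,30,0,0,0.5,-20,30,0,0,0.5,-10,20,0,0,0.5,0,0,0,0,0.5]

```text
clock: 17.87
ee_pos: [402.0, 262.9, 458.8]
eef_rot: [-0.0, 0.665, 0.746, 0.001]
wrist_force: [0.7, -0.3, 0.7]
opening: 42.3
```

```bash
python3 - <<'E'
from h import *
s,im,d=shot("s13","scene"); print(s['clock'],s['ee_pos'],s['wrist_force'],s['opening'])
a=cv2.convertScaleAbs(cv2.resize(im[130:280,250:430],None,fx=2.5,fy=2.5,interpolation=cv2.INTER_CUBIC),alpha=1.5)
s,im,d=shot("t13","top"); C=cloud("top",d); X,Y,Z=C[...,0],C[...,1],C[...,2]; print(Z[209:222,288:304].round(0).astype(int))
b=cv2.convertScaleAbs(cv2.resize(im[150:300,200:330],None,fx=2.5,fy=2.5,interpolation=cv2.INTER_CUBIC),alpha=1.5)
cv2.imwrite("pics/f13.png",np.hstack([a,b]))
m=(d>0)&(Z>150)&(Z<172)&(abs(X-500)<35)&(Y>40)&(Y<215); P=C[m]; print(len(P),rect(P))
for y in range(45,215,20):
    q=P[abs(P[:,1]-y)<10]
    if len(q): print(y,q.mean(0).round(1),np.median(q[:,2]).round(1))
m=(d>0)&(Z>108)&(Z<122)&(abs(X-588)<25)&(abs(Y-42)<25); print("knob",C[m].mean(0),np.median(Z[m]))
s,im,d=shot("w13"); cv2.imwrite("pics/w13b.png",cv2.convertScaleAbs(im,alpha=1.6))
E
```

```text
17.8667 [402.03800652 262.93813925 458.77681199] [ 0.67138437 -0.27370216  0.70354174] 42.286524029457816
[[ 56  56  55  57  58  57 121 124 119 119 120 112  57  58  59  55]
 [ 58  56  56  55  56  61 122 121 118 120 118 116  54  54  49  44]
 [ 54  56  55  53  52  46 119 120 119 121 121 120   2   0  -1  -2]
 [ 35   2  -2   2  -2  -5 134 133 134 135 120 119   5   1  -1   2]
 [162   3   1   2  -1 132 132 127 129 138 137 131  -2   2  -1   3]
 [162 138 113  -1 132 132 125 120 135 138 137 135   1   3  -1   3]
 [164 141 133 135 133 134 118 117 139 137 135 134  65  -4   2   2]
 [166 142 136 134 135 134 118 119 136 136 133 134  63  67  -1   0]
 [163 146 131 130 122 137 134 121 121 132 134 131  48  68   1  -3]
 [143 138 123  96  71  62 136 132 135 133 134 123  47  62   0   0]
 [114 112 106  99  72  62  64 126 133 123 115 114  62  62  -1  -1]
 [ 85  78  79  73  69  46  -1   1  63  64  65  62  65  -1  -2   0]
 [ 53  45  43  40  37  33   2  -1  51  50  56  55  46   3  -1   0]]
378 ((499.46673583984375, 130.67904663085938), (12.276691436767578, 159.23040771484375), 5.418471813201904)
45 [505.9  52.8 163.9] 163.9
65 [504.9  65.4 162.8] 163.4
85 [503.2  85.5 161.7] 162.2
105 [501.4 105.2 161.3] 161.8
125 [499.7 124.9 160.1] 160.3
145 [497.9 144.2 159.3] 159.4
165 [496.  165.  157.8] 157.9
185 [494.2 184.9 156.8] 157.1
205 [493.  202.9 155.6] 155.5
knob [587.17834468  40.96404197 115.93835099] 116.15845811937629
```

View pics/f13.png

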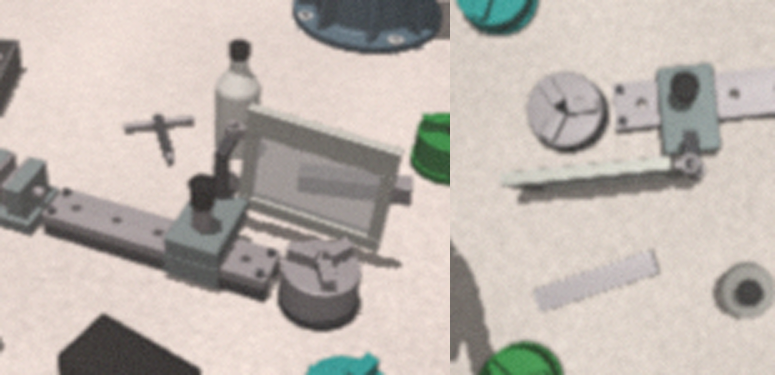

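View pics/w13b.png

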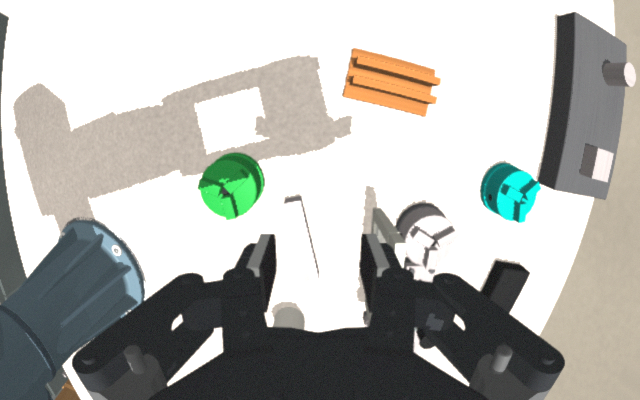

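The scene and top views, (250,150) and (590,170) in the combined picture, show the guard hanging on its pins beside the rail and running to the chuck. The arm is clear, so I'll hand it in.

```bash
python3 -c "
from workcell import order; print(order.job_done())"
```

```text
the job is handed in; nothing more can be done
None
```

The post is locked one hole nearer the chuck and the guard hangs on both pins, running along the rail to the chuck. I handed the job in at about 18 s, with the gripper clear of everything.

- **Plunger:** I pulled the knob up, slid the post 50 mm in +y to the next hole and let the pin drop in. In the last check the knob top is at z ≈ 116 mm, the same as when it was home at the start.
- **Guard:** I lifted it out of the stand, turned it about 101° and brought it in along the rail with the knuckles above the pin tips. I then lowered it until the wrist force showed contact and released it slowly.
- **Final check:** The upper knuckle's top is at about 134 mm, as expected when seated (120 + 14). The guard's edge at the hinge is at the height expected for fully down. I could not see the lower knuckle directly, but it is fixed to the upper one.
- **Droop:** The panel sags about 3° towards its free end, which matches the 4 mm of play between the bores and the pins. It lies within 0.5° of the rail.
- **Camera disagreements:** The reported wrist-camera calibration changed by 1–3 mm during the job, and the top camera disagreed with the wrist camera by 2–4 mm. I therefore aligned the knuckle to the pin within single views, the last showing the pin tip centred in the bore to about 1 mm.

I did not re-measure the other items on the bench. The last views show nothing displaced, and no unexpected contact force appeared during the moves.

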